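# Open the tall tea box so its lid stays back

### The arm

A 6-joint arm with a two-finger parallel gripper is mounted at the origin on a cart in front of the work surface, level with it; the furniture and walls round the work are solid. World frame = base frame: x ahead of the robot, y to its left, z up, the work surface at z = 0. Lengths are in m, angles in rad, forces in N, time in s.
With the tool pointing down it reaches from about 0.425 to 0.95 m from the base axis. Payload 3.5 kg.
Tool frame: the origin (TCP) lies at the very end of the fingers, on their centre line; the grasp point (between the pads) lies 19 mm behind it; z points along the fingers, y is the line along which they close (so a half turn about z gives the same grasp; the last joint's range is limited). The gripper opens to 85 mm and grips with 20 to 120 N. Pads are 22 mm wide; open, the fingers measure 114 mm over their backs; the gripper's body (76 mm by 85 mm) begins 54 mm behind the grasp point. The pads swing forward as they close: fully open they stand 13 mm farther back than shut.
Start: joints at [0.965, 0.286, 1.577, -0, 1.279, -0.15], TCP at [0.297, 0.606, 0.231] pointing down, gripper open.
Joint ranges: [-2.77, 2.77], [-0.9, 2.22], [0.21, 2.48], [-1.53, 4.67], [0.24, 2.81], [-2.84, 2.84]. Speed limits (rad/s): [2.79, 2.79, 3.14, 3.14, 3.14, 3.14].

### API

Orientations are given as a unit quaternion [x, y, z, w].
In Python, from plant import get_state, read_camera, sign_off, recognise gives the robot as it stands.
- The arm moves only by the tool arm_command, never from a script. Its argument "steps" is a list of rows, each an object with "translation": the shift along the tool's x, y, z scaled (see below), a list of three; "twist": the turn, a rotation vector about the tool's x, y, z scaled (see below), a list of three; "fingers": the opening, from -1 (shut) to 1 (fully open). In form: [{"translation": [x, y, z], "twist": [rx, ry, rz], "fingers": fingers}, ...]. A call has 1 to 5 rows; each row is the pose to reach, as a shift and turn from the pose commanded when the call began, along the tool's axes at that moment; what a row does not reach only later rows make up. The controller multiplies each number of a shift by 75 cm and each number of a turn by 60 degrees. A row lasts 1/8 s, in which the tool goes at most 62.5 mm and 10.7 degrees, less where a joint would pass 70% of its speed; a pose out of reach is approached as far as the arm can. A call with a number of a shift or a turn outside -1 to 1 is refused whole. A call with a gripper value outside its range is refused whole. The fingers move at their own pace and stop on an object; "grip_force" is the grip in N (left out, the last holds). Time passes only in rows, so rows that repeat a pose let the fingers close. It gives the time, the measured TCP pose, the force, the opening and the grip force at its end, in the units of the state.
- get_state(): the state, without advancing time (a new reading comes with each control period).
- read_camera(name): name is "scene" or "side" or "wrist"; returns a dict with "pixels" (384x512x3 uint8, red, green, blue), "K" (3x3 intrinsics, pixels), "R" (3x3) and "t" (3): a world point X has camera coordinates R X + t; the wrist camera has in their place "T_tool_cam" (4x4, takes a point from camera to tool coordinates, whose origin is the TCP and whose axes are the flange's). Camera axes: x right, y down, z forward; pixel columns grow to the right and rows downward; lengths in m; the calibration is good to about 2 mm. A picture is of the moment at which its call begins: read the wrist's pose just before it. There is no depth.
- sign_off(): hands the job in; it is judged then, once.
Trained networks look in a picture, given as the dict that the camera call returned (one of the last four; its "shot" number tells which), for a name from the list of things; names that differ only in an ending like _2 or _b are one class to them, and where a whole thing is asked for, a point or a joint stands for the part that bears it (a point fixed in the world has none). Each returns a list of dicts, best first, with "conf" (0 to 1); they miss things now and then, are a little off and sometimes report something else, mostly with a low value. They report only what shows in the picture. A call takes as long as a camera call. They do not tell look-alikes from the thing itself.
- recognise(picture, query): "point" ([row, column] in pixels, amid what is visible of it).
The state is a dict: "time": time; "qpos": joint angles; "dq": joint speeds; "joint_efforts": joint torques, N m; "eef_pos": TCP position; "tcp_rot": TCP orientation; "contact_force": force on the tool from outside, world axes, zero at the start; "wrist_torque": the same for the moment, N m; "opening": opening from 0.0 (shut) to 1.0 (fully open); "finger_force": force on a finger pad.
Only numpy, scipy, OpenCV 4.12 (cv2) and the standard library are available. Lean on these libraries where they do the work, as an engineer would, in place of code of your own. Each camera call takes 0.05 s, during which the arm holds its last target. There are 200 camera calls.

### The job

Two wooden tea boxes with hinged lids stand on the worktop, and a honey jar blocks the front of the taller one. Push the jar aside along the worktop, left or right, until it no longer stands in front of the tall box; then flip the tall box's lid up by its front tab and over, past upright, so that it stays open by itself. Nothing may be picked up: the jar stays upright on the worktop, both boxes stay where they are, the low box stays shut, and the spoon, salt shaker and food tin are left alone.

Things in the scene. Friction and masses are not known exactly. Their poses are not given: they have to be found in the camera images.
- tall_box: The taller tea box: plain brown wood, loose, about 1.4 kg, 120 deep (x) by 160 wide (y) by 95 mm high, 104.5 mm with its lid. Origin: centre of its underside. x points from the front (the tab side, facing roughly towards the robot) to the hinged back, y to the left as the robot sees it, z up.
- tall_box_lid (a joint): Angle of the tall box's lid, rad: 0 shut, grows as the front rises, 1.92 open against its stop. No spring, next to no friction: let go below about 1.4 it falls shut, beyond about 1.6 it falls back onto the stop. The lid covers the whole box top (120 x 160 mm, 9 mm thick, 0.16 kg), its underside 95.5 mm up.
- tall_box_tab (a point): Middle of the lower front edge of the tall box's lid tab: in the box's frame x = -80 mm, 95.5 mm up when shut, 140 mm from the hinge. The tab is part of the lid, in the middle of its front edge, 60 mm wide (y), 9 mm thick, and sticks out 20 mm beyond the front wall, with free space beneath.
- tall_box_hinge (a point): Middle of the tall box's hinge axis: x = +60 mm in the box's frame, 95.5 mm up; the axis runs along the box's y.
- low_box: The lower tea box, same wood, footprint, lid and tab, but 55 mm high, 64.5 mm with its lid; loose, about 1 kg. The boxes stand side by side, either one on the left. Origin and axes as the tall box. It stays shut and in place.
- low_box_lid (a joint): Angle of the low box's lid, rad: 0 shut. It stays shut.
- jar: Honey jar with a round screw lid, upright, about 66 mm in diameter (64 x 68 mm), 84 mm high, about 0.25 kg, standing on the worktop right in front of the tall box's tab (its axis about 135 mm in front of the box's centre). Origin: centre of its underside. It slides upright when pushed low, and counts as aside when it stands beside the 160 mm width of the box's front.
- spoon: Steel teaspoon, 130 x 27 x 11 mm, lying along the front of the low box, about 135 mm from that box's centre; origin under its middle. Bystander.
- shaker: Salt shaker, 44 mm in diameter, 90 mm high, standing behind the boxes; origin under its middle. Bystander.
- tin: Food tin, 75 mm in diameter, 110 mm high, standing to the left behind the boxes; origin under its middle. Bystander.
Things that resemble listed ones, but are neither listed nor needed, are in the scene too. What is shaped like the low_box but blue is not meant.

How it is judged:
On the way, in this order (a step that is already met when the one before it is completed fails the run):
1. the jar stands aside of the tall box's front, upright, with the lid still shut ((y of jar in the frame of tall_box above 0.105 m or y of jar in the frame of tall_box below -0.105 m) and angle between jar's own z axis and vertical below 0.1 rad and height (world z) of jar below 0.006 m and linear speed of jar below 0.02 m/s and value of joint tall_box_lid below 0.15 rad), for 0.2 s.
2. the tall box's lid is past upright and back (value of joint tall_box_lid above 1.75 rad), for 0.2 s.
At the end, for the whole second after the job is handed in: The tall box's lid rests open at more than 1.8 rad, at rest; the jar stands upright (within 0.1 rad) on the worktop, at rest, its centre more than 105 mm to either side of the tall box's centre line; the low box's lid is shut; both boxes, spoon, shaker and tin are within 30 mm of where they were (value of joint tall_box_lid above 1.8 rad and velocity of joint tall_box_lid below 0.1 rad/s and (y of jar in the frame of tall_box above 0.105 m or y of jar in the frame of tall_box below -0.105 m) and angle between jar's own z axis and vertical below 0.1 rad and height (world z) of jar below 0.006 m and linear speed of jar below 0.02 m/s and value of joint low_box_lid below 0.05 rad and distance of each of tall_box, low_box, spoon, shaker, tin from where it was at the start of the episode below 0.03 m); the robot touches nothing.
It fails at once if the jar is lifted off the worktop or tipped (height (world z) of jar above 0.02 m or angle between jar's own z axis and vertical above 0.4 rad).
It fails at once if a box is shifted, lifted or tipped (distance of any of tall_box, low_box from where it was at the start of the episode above 0.03 m or angle between any of tall_box, low_box's own z axis and vertical above 0.2 rad).
It fails at once if the low box is opened (value of joint low_box_lid above 0.2 rad).
It fails at once if the spoon, salt shaker or food tin is disturbed (distance of any of spoon, shaker, tin from where it was at the start of the episode above 0.03 m).
It also fails if it takes over 61 s, if anything falls off the work surface, if the arm or the gripper's body presses on something with over 40 N, if the wrist force passes 120 N, or if a joint passes its speed limit or range.

## Working session

There is one attempt and no reset: what is moved stays moved. The work goes in short steps, Python scripts to look and compute and a tool call to move; the robot and the scene stay as the last step left them, time stands still between calls to the robot, and variables do not carry over. Pictures are saved under pics/ and viewed, at most 10 in all, crops included, and the job is handed in when it is done.

Besides the shell and the picture viewer there is one more tool, called after "Emit:" as name(argument=value, ...) on one line, values as JSON. arm_command: Moves the arm, as the interface text tells. Shifts and turns lie within -1 to 1; 1 stands for 75 cm of shift or 60 degrees of turn. Its arguments: {"type":"object","properties":{"steps":{"type":"array"},"grip_force":{"type":"number"}},"required":["steps"]}

```bash
mkdir -p pics
cat > h.py <<'E'
import numpy as np,cv2
from plant import *
from scipy.spatial.transform import Rotation as Ro
def ray(c,p):
    d=np.linalg.inv(c["K"])@np.array([p[1],p[0],1.]);R=np.array(c["R"]);return -R.T@np.array(c["t"]),R.T@d
def atz(c,p,z):
    o,d=ray(c,p);return o+d*(z-o[2])/d[2]
def save(c,n):
    cv2.imwrite("pics/"+n,np.array(c["pixels"])[:,:,::-1])
E
python3 - <<'E'
from h import *
s=get_state();print(s["time"],s["eef_pos"],s["tcp_rot"],s["contact_force"])
ims=[]
for n in("scene","side"):
    c=read_camera(n);ims.append(c["pixels"]);print(n,"cam at",ray(c,[0,0])[0].round(3))
    for q,z in(("tall_box",.08),("low_box",.05),("jar",.042),("spoon",.005),("shaker",.045),("tin",.055),("tall_box_tab",.095)):
        for r in recognise(c,q)[:3]: print(q,np.round(r["point"]),round(r["conf"],2),atz(c,r["point"],z).round(3))
    save(c,n+"0.png")
E
```

```text
0.0 [0.29670638 0.60554779 0.22989993] [ 2.25911474e-01  9.74147091e-01 -1.11791551e-03 -4.48409513e-04] [0.77715932 0.36195021 0.03743829]
scene cam at [-0.047 -0.69   0.808]
tall_box [182. 246.] 0.78 [0.596 0.122 0.08 ]
low_box [220. 136.] 0.77 [0.298 0.193 0.05 ]
low_box [240. 336.] 0.75 [ 0.645 -0.17   0.05 ]
jar [200. 208.] 0.83 [0.497 0.159 0.042]
spoon [274. 298.] 0.6 [ 0.526 -0.168  0.005]
spoon [141. 214.] 0.43 [0.726 0.461 0.005]
shaker [189. 322.] 0.73 [ 0.774 -0.     0.045]
tin [140. 212.] 0.9 [0.675 0.396 0.055]
tall_box_tab [168. 245.] 0.96 [0.622 0.157 0.095]
side cam at [0.221 1.218 0.754]
tall_box [206. 220.] 0.86 [0.623 0.197 0.08 ]
low_box [252. 350.] 0.79 [0.265 0.25  0.05 ]
low_box [161. 251.] 0.75 [ 0.646 -0.148  0.05 ]
jar [221. 268.] 0.8 [0.493 0.173 0.042]
spoon [177. 287.] 0.58 [ 0.523 -0.163  0.005]
shaker [176. 196.] 0.79 [0.779 0.003 0.045]
tin [244. 172.] 0.58 [0.685 0.365 0.055]
tin [177. 195.] 0.19 [0.772 0.028 0.055]
tall_box_tab [198. 222.] 0.66 [0.624 0.181 0.095]
```

View pics/scene0.png

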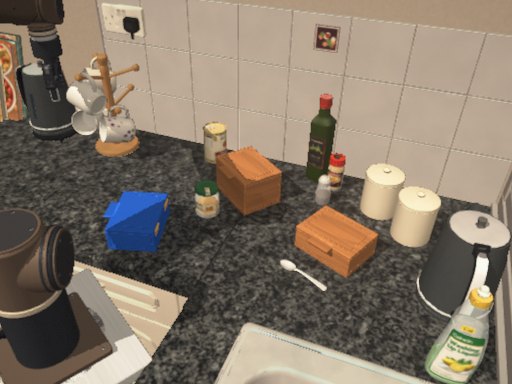

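View pics/side0.png

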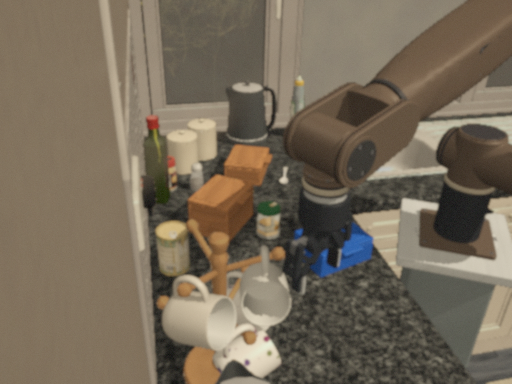

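The scene view shows the tall box at about (182,246) with the jar at (200,208) in front of it. The low box is at (240,336), the spoon at (274,298), the tin at (140,212) and the blue look-alike at (220,136). Next I'll enlarge both views to find the box corners.

Run:
```python
import cv2,numpy as np
a=cv2.imread("pics/scene0.png")[140:230,185:290];b=cv2.imread("pics/side0.png")[165:245,180:290]
A=cv2.resize(a,None,fx=5,fy=5,interpolation=2)[:, :];
B=cv2.resize(b,None,fx=5,fy=5,interpolation=2)
cv2.imwrite("pics/a.png",A);cv2.imwrite("pics/b.png",B)
```

```text
(no output)
```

View pics/a.png

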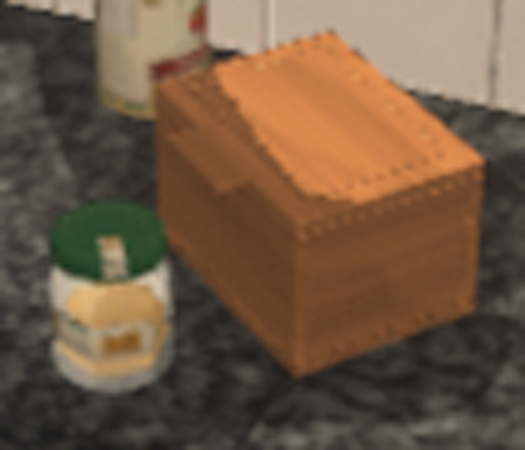

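View pics/b.png

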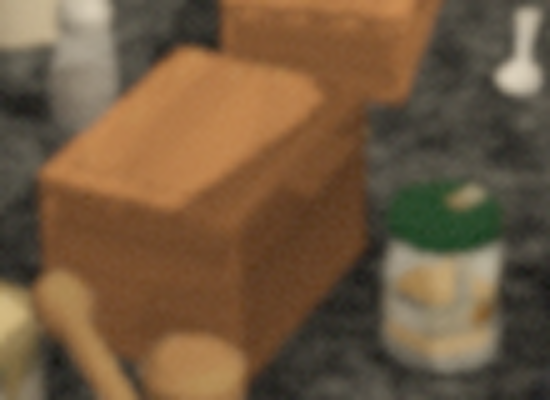

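The enlarged crops show the top and bottom corners of the tall box clearly in both views. I'll fit the box pose to them.

Run:
```python
from h import *
from scipy.optimize import least_squares
H=.1045
P={"scene":[((.06,-.08,H),(483,160)),((.06,.08,H),(333,30)),((-.06,.08,H),(156,88)),((-.06,-.08,H),(298,222)),((-.06,-.08,0),(298,377)),((.06,-.08,0),(473,312))],
"side":[((.06,.08,H),(42,178)),((-.06,.08,H),(243,217)),((-.06,.08,0),(245,375)),((.06,-.08,H),(185,47)),((-.06,-.08,H),(363,105)),((-.06,-.08,0),(365,250))]}
off={"scene":(185,140),"side":(180,165)}
C={n:read_camera(n) for n in P}
def res(v,names=("scene","side")):
    o=[]
    for n in names:
        c=C[n]
        for b,p in P[n]:
            w=np.r_[Ro.from_euler("z",v[2]).as_matrix()[:2,:2]@np.array(b[:2])+v[:2],b[2]]
            q=c["K"]@(np.array(c["R"])@w+np.array(c["t"]));o+=list(q[:2]/q[2]-(np.array(p)+.5)/5-off[n]+.5)
    return np.array(o)
for ns in(("scene","side"),("scene",),("side",)):
    r=least_squares(res,[.61,.16,0],args=(ns,));print(ns,r.x.round(4),np.abs(r.fun).max().round(2),r.fun.round(1))
for n,q in(("scene",(105,240)),("side",(443,215))):  # jar lid-top centre pixel approx
    print("jar top",atz(C[n],(q[1]/5+off[n][1],q[0]/5+off[n][0]),.084).round(3))
# jar base: nearest bottom edge
for n,q in(("scene",(105,392)),("side",(440,372))):print("jar bottom edge",atz(C[n],(q[1]/5+off[n][1],q[0]/5+off[n][0]),0).round(3))
```

```text
('scene', 'side') [ 0.6327  0.1589 -0.1196] 3.2 [ 0.7 -0.2 -0.2 -0.2 -0.6 -0.8  0.   0.4 -0.2  0.4  0.8 -0.2 -0.5 -1.2
 -0.2  1.6 -0.3  3.2 -0.4 -0.2  1.5 -3.   0.4 -0.8]
('scene',) [ 0.6325  0.1589 -0.1234] 0.84 [ 0.6 -0.1 -0.1 -0.1 -0.6 -0.8 -0.2  0.4 -0.4  0.4  0.7 -0.1]
('side',) [ 0.6332  0.1584 -0.1151] 3.2 [-0.5 -1.2 -0.1  1.4 -0.2  3.  -0.7 -0.3  1.3 -3.2  0.3 -1. ]
jar top [0.491 0.158 0.084]
jar top [0.495 0.172 0.084]
jar bottom edge [0.474 0.14  0.   ]
jar bottom edge [0.487 0.196 0.   ]
```

```bash
cat >> h.py <<'E'
BX=np.array([.6327,.159,0]);YAW=-.1215;RB=Ro.from_euler("z",YAW)
def rows(tg):  # (pos in box frame, tool rotation in box frame)
    s=get_state();R0=Ro.from_quat(s["tcp_rot"])
    for p,R in tg:
        w=BX+RB.apply(p);d=R0.inv().apply(w-s["eef_pos"])/.75
        t=(R0.inv()*RB*R).as_rotvec()/np.radians(60)
        print("w",w.round(3),"tr",d.round(3).tolist(),"tw",t.round(3).tolist(),"deg",round(np.linalg.norm(t)*60,1))
def st():
    s=get_state();p=RB.inv().apply(np.array(s["eef_pos"])-BX)
    print("t",round(s["time"],2),"box",p.round(4),"q",np.round(s["qpos"],3).tolist(),"F",np.round(s["contact_force"],1),"op",round(s["opening"],2),"zdir",(RB.inv()*Ro.from_quat(s["tcp_rot"])).apply([0,0,1]).round(3))
def down(a): # tool z down, tool y at angle a in box frame
    return Ro.from_euler("z",a,degrees=True)*Ro.from_euler("x",180,degrees=True)
E
python3 - <<'E'
from h import *
# Ro x180 has tool y -> -y ; tool y at box +x means angle 90
for a in(90,-90): rows([((-.138,.1,.15),down(a)),((-.138,.1,.024),down(a)),((-.138,-.085,.024),down(a))])
E
```

```text
w [0.508 0.275 0.15 ] tr [-0.447, -0.273, 0.108] tw [0.0, 0.0, 1.181] deg 70.8
w [0.508 0.275 0.024] tr [-0.447, -0.273, 0.276] tw [0.0, 0.0, 1.181] deg 70.8
w [0.485 0.091 0.024] tr [-0.528, -0.506, 0.276] tw [0.0, 0.0, 1.181] deg 70.8
w [0.508 0.275 0.15 ] tr [-0.447, -0.273, 0.108] tw [-0.0, 0.0, -1.819] deg 109.2
w [0.508 0.275 0.024] tr [-0.447, -0.273, 0.276] tw [-0.0, 0.0, -1.819] deg 109.2
w [0.485 0.091 0.024] tr [-0.528, -0.506, 0.276] tw [-0.0, 0.0, -1.819] deg 109.2
```

Emit:
arm_command(steps=[{"translation":[-0.1,-0.06,0.02],"twist":[0,0,0.17],"fingers":-0.18},{"translation":[-0.18,-0.11,0.04],"twist":[0,0,0.34],"fingers":-0.18},{"translation":[-0.26,-0.16,0.06],"twist":[0,0,0.51],"fingers":-0.18},{"translation":[-0.34,-0.21,0.08],"twist":[0,0,0.68],"fingers":-0.18},{"translation":[-0.42,-0.255,0.1],"twist":[0,0,0.85],"fingers":-0.18}])

```text
time: 1.52
eef_pos: [0.4624, 0.3461, 0.1697]
tcp_rot: [0.625, 0.78, 0.0, 0.0]
contact_force: [1.2, 0.4, 0.9]
opening: 0.412
finger_force: 0.0
```

Run:
```python
from h import *
st();rows([((-.138,.1,.13),down(90)),((-.138,.1,.024),down(90))])
```

```text
t 1.52 box [-0.1918  0.165   0.1697] q [0.467, 0.132, 1.875, 0.0, 1.134, 0.248] F [1.2 0.4 0.9] op 0.41 zdir [ 0.001  0.001 -1.   ]
w [0.508 0.275 0.13 ] tr [-0.106, 0.039, 0.053] tw [0.001, -0.0, 0.325] deg 19.5
w [0.508 0.275 0.024] tr [-0.106, 0.038, 0.194] tw [0.001, -0.0, 0.325] deg 19.5
```

Emit:
arm_command(steps=[{"translation":[-0.06,0.02,0.03],"twist":[0,0,0.16],"fingers":-0.18},{"translation":[-0.09,0.038,0.06],"twist":[0,0,0.325],"fingers":-0.18},{"translation":[-0.09,0.038,0.06],"twist":[0,0,0.325],"fingers":-0.18},{"translation":[-0.09,0.038,0.06],"twist":[0,0,0.325],"fingers":-0.18}])

```text
time: 2.02
eef_pos: [0.5044, 0.2888, 0.1254]
tcp_rot: [0.746, 0.666, 0.0, -0.0]
contact_force: [0.7, 0.8, 0.0]
opening: 0.415
finger_force: 0.0
```

Run:
```python
from h import *
st();rows([((-.138,.1,.024),down(90)),((-.138,-.085,.024),down(90))])
c=read_camera("scene")
for r in recognise(c,"jar")[:1]:print(r,RB.inv().apply(atz(c,r["point"],.042)-BX))
```

```text
t 2.02 box [-0.1431  0.1133  0.1254] q [0.345, 0.192, 1.895, 0.0, 1.054, 0.459] F [0.7 0.8 0. ] op 0.41 zdir [ 0.     0.001 -1.   ]
w [0.508 0.275 0.024] tr [-0.018, 0.007, 0.135] tw [0.0, -0.001, 0.008] deg 0.5
w [0.485 0.091 0.024] tr [-0.265, 0.005, 0.135] tw [0.0, -0.001, 0.008] deg 0.5
{'point': [200.9, 208.7], 'conf': 0.68} [-0.1368667  -0.02217443  0.042     ]
```

Emit:
arm_command(steps=[{"translation":[-0.018,0.005,0.06],"twist":[0,0,0],"fingers":-0.18},{"translation":[-0.018,0.005,0.11],"twist":[0,0,0],"fingers":-0.18},{"translation":[-0.018,0.005,0.135],"twist":[0,0,0],"fingers":-0.18},{"translation":[-0.04,0.005,0.135],"twist":[0,0,0],"fingers":-0.18},{"translation":[-0.06,0.005,0.135],"twist":[0,0,0],"fingers":-0.18}])

```text
time: 2.75
eef_pos: [0.5039, 0.2427, 0.0251]
tcp_rot: [0.746, 0.666, 0.001, 0.001]
contact_force: [-0.3, -0.8, 0.5]
opening: 0.41
finger_force: 0.0
```

Run:
```python
from h import *
st();rows([((-.138,-.085,.024),down(90))])
```

```text
t 2.75 box [-0.138   0.0675  0.0251] q [0.268, 0.296, 1.986, -0.0, 0.856, 0.382] F [-0.3 -0.8  0.5] op 0.41 zdir [ 0.003  0.001 -1.   ]
w [0.485 0.091 0.024] tr [-0.203, -0.001, 0.001] tw [0.003, -0.001, 0.007] deg 0.4
```

Emit:
arm_command(steps=[{"translation":[-0.02,0,0],"twist":[0,0,0],"fingers":-0.18},{"translation":[-0.035,0,0],"twist":[0,0,0],"fingers":-0.18},{"translation":[-0.05,0,0],"twist":[0,0,0],"fingers":-0.18},{"translation":[-0.065,0,0],"twist":[0,0,0],"fingers":-0.18},{"translation":[-0.08,0,0],"twist":[0,0,0],"fingers":-0.18}])

```text
time: 3.38
eef_pos: [0.4972, 0.1853, 0.0255]
tcp_rot: [0.747, 0.665, 0.003, -0.0]
contact_force: [-1.2, 10.9, 5.5]
opening: 0.41
finger_force: 0.8
```

Emit:
arm_command(steps=[{"translation":[-0.015,0,0],"twist":[0,0,0],"fingers":-0.18},{"translation":[-0.03,0,0],"twist":[0,0,0],"fingers":-0.18},{"translation":[-0.045,0,0],"twist":[0,0,0],"fingers":-0.18},{"translation":[-0.06,0,0],"twist":[0,0,0],"fingers":-0.18},{"translation":[-0.07,0,0],"twist":[0,0,0],"fingers":-0.18}])

```text
time: 4.0
eef_pos: [0.4925, 0.1334, 0.0266]
tcp_rot: [0.747, 0.665, 0.004, 0.0]
contact_force: [-1.7, 16.6, 11.1]
opening: 0.413
finger_force: 2.3
```

Run:
```python
from h import *
st();rows([((-.138,-.088,.024),down(90))])
for n in("scene","side"):
  c=read_camera(n)
  for r in recognise(c,"jar")[:1]:print(r,RB.inv().apply(atz(c,r["point"],.042)-BX))
```

```text
t 4.0 box [-0.136  -0.0424  0.0266] q [0.063, 0.198, 2.107, 0.006, 0.83, 0.174] F [-1.7 16.6 11.1] op 0.41 zdir [ 0.006  0.006 -1.   ]
w [0.485 0.088 0.024] tr [-0.061, -0.003, 0.003] tw [0.006, -0.006, 0.006] deg 0.6
{'point': [209.2, 218.1], 'conf': 0.96} [-0.13215606 -0.06690006  0.042     ]
{'point': [215.7, 277.1], 'conf': 0.9} [-0.15018662 -0.04014144  0.042     ]
```

Run:
```python
from h import *
st()
A=[]
for n in("scene","side"):
  c=read_camera(n);p=np.array(c["pixels"])[:,:,::-1]
  cc=(205,225) if n=="scene" else (215,265)
  A.append(cv2.resize(p[cc[0]-60:cc[0]+60,cc[1]-65:cc[1]+65],None,fx=3,fy=3,interpolation=2))
cv2.imwrite("pics/p1.png",np.hstack(A))
```

```text
t 4.2 box [-0.1366 -0.0436  0.0261] q [0.062, 0.198, 2.108, 0.003, 0.831, 0.177] F [-2.1  5.1  8.4] op 0.41 zdir [ 0.004  0.003 -1.   ]
```

View pics/p1.png

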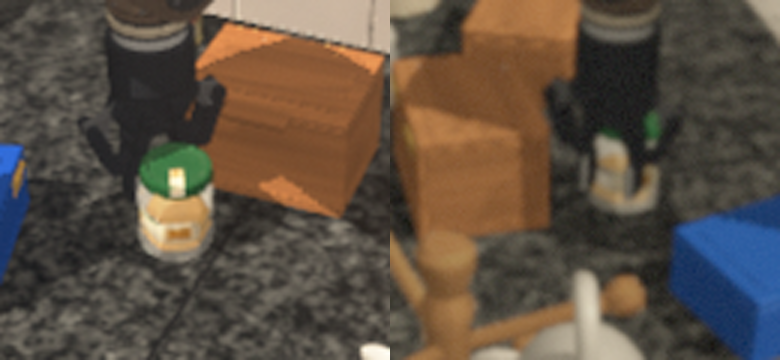

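The jar stands upright against the fingers (left pane, around (175,200)). The upward force suggests the gripper's body is brushing the jar's lid, so I'll raise it a little before pushing on.

Emit:
arm_command(steps=[{"translation":[0.01,0,-0.005],"twist":[0,0,0],"fingers":-0.18},{"translation":[0.01,0,-0.016],"twist":[0,0,0],"fingers":-0.18},{"translation":[0,0,-0.016],"twist":[0,0,0],"fingers":-0.18},{"translation":[-0.012,0,-0.016],"twist":[0,0,0],"fingers":-0.18},{"translation":[-0.024,0,-0.016],"twist":[0,0,0],"fingers":-0.18}])

```text
time: 4.92
eef_pos: [0.4881, 0.1129, 0.0357]
tcp_rot: [0.747, 0.665, 0.0, 0.0]
contact_force: [-0.0, 2.8, 1.7]
opening: 0.41
finger_force: 0.9
```

Emit:
arm_command(steps=[{"translation":[-0.012,0,0],"twist":[0,0,0],"fingers":-0.18},{"translation":[-0.024,0,0],"twist":[0,0,0],"fingers":-0.18},{"translation":[-0.034,0,0],"twist":[0,0,0],"fingers":-0.18},{"translation":[-0.044,0,0],"twist":[0,0,0],"fingers":-0.18},{"translation":[-0.044,0,0],"twist":[0,0,0],"fingers":-0.18}])

```text
time: 5.55
eef_pos: [0.4834, 0.0798, 0.0349]
tcp_rot: [0.747, 0.665, -0.001, -0.0]
contact_force: [-0.2, 0.2, 0.1]
opening: 0.41
finger_force: 0.0
```

Run:
```python
from h import *
st();rows([((-.138,-.088,.03),down(90))])
for n in("scene","side"):
  c=read_camera(n)
  for r in recognise(c,"jar")[:1]:print(r,RB.inv().apply(atz(c,r["point"],.042)-BX))
```

```text
t 5.55 box [-0.1386 -0.0967  0.0349] q [-0.043, 0.146, 2.148, -0.001, 0.849, 0.073] F [-0.2  0.2  0.1] op 0.41 zdir [-0.001 -0.001 -1.   ]
w [0.485 0.088 0.03 ] tr [0.012, 0.001, 0.007] tw [-0.001, 0.001, 0.005] deg 0.3
{'point': [224.8, 230.6], 'conf': 0.96} [-0.13513396 -0.1389914   0.042     ]
{'point': [203.6, 283.9], 'conf': 0.58} [-0.14373288 -0.10850109  0.042     ]
```

Emit:
arm_command(steps=[{"translation":[0.02,0,0],"twist":[0,0,0],"fingers":-0.18},{"translation":[0.05,0,0],"twist":[0,0,0],"fingers":-0.18},{"translation":[0.1,0,-0.06],"twist":[0,0,0],"fingers":-0.5},{"translation":[0.15,0,-0.12],"twist":[0,0,0],"fingers":-1},{"translation":[0.2,0,-0.2],"twist":[0,0,0],"fingers":-1}])

```text
time: 6.38
eef_pos: [0.4999, 0.2273, 0.179]
tcp_rot: [0.746, 0.666, -0.001, -0.0]
contact_force: [0.6, 0.4, 0.8]
opening: 0.003
finger_force: 0.0
```

Emit:
arm_command(steps=[{"translation":[0.03,0,-0.05],"twist":[0,-0.17,0],"fingers":-1},{"translation":[0.03,0,-0.05],"twist":[0,-0.34,0],"fingers":-1},{"translation":[0.03,0,-0.05],"twist":[0,-0.51,0],"fingers":-1},{"translation":[0.03,0,-0.05],"twist":[0,-0.68,0],"fingers":-1},{"translation":[0.03,0,-0.05],"twist":[0,-0.85,0],"fingers":-1}])

```text
time: 7.0
eef_pos: [0.5034, 0.2493, 0.2164]
tcp_rot: [0.673, 0.6, -0.322, 0.289]
contact_force: [0.2, -0.2, 0.1]
opening: 0.002
finger_force: 0.0
```

```bash
cat >> h.py <<'E'
def side(a): return Ro.from_euler("x",-a,degrees=True)*down(90)
E
python3 - <<'E'
from h import *
st();rows([((-.13,.04,.2),side(60)),((-.0825,.015,.055),side(60))])
for n in("scene","side"):
  c=read_camera(n)
  for r in recognise(c,"jar")[:1]:print(r,RB.inv().apply(atz(c,r["point"],.042)-BX))
E
```

```text
t 7.0 box [-0.1393  0.074   0.2164] q [0.553, 0.41, 1.625, -0.671, 1.722, 0.781] F [ 0.2 -0.2  0.1] op 0.0 zdir [ 0.008 -0.78  -0.625]
w [0.509 0.214 0.2  ] tr [-0.011, 0.012, 0.049] tw [0.008, -0.145, 0.002] deg 8.7
w [0.553 0.184 0.055] tr [0.118, 0.075, 0.196] tw [0.008, -0.145, 0.002] deg 8.7
{'point': [226.1, 228.3], 'conf': 0.82} [-0.14263613 -0.1404142   0.042     ]
{'point': [199.0, 284.8], 'conf': 0.91} [-0.13669217 -0.13387143  0.042     ]
```

```bash
cat >> h.py <<'E'
TR=Ro.from_euler("z",45,degrees=True)*side(60)
E
python3 - <<'E'
from h import *
rows([((-.16,.07,.16),TR),((-.15,.07,.068),TR)])
E
```

```text
w [0.482 0.248 0.16 ] tr [0.054, -0.027, 0.049] tw [-0.613, -0.144, -0.42] deg 45.4
w [0.492 0.247 0.068] tr [0.149, -0.014, 0.127] tw [-0.613, -0.144, -0.42] deg 45.4
```

Emit:
arm_command(steps=[{"translation":[0.01,-0.005,0.01],"twist":[-0.12,-0.03,-0.08],"fingers":-1},{"translation":[0.02,-0.01,0.02],"twist":[-0.24,-0.06,-0.16],"fingers":-1},{"translation":[0.03,-0.02,0.03],"twist":[-0.36,-0.09,-0.25],"fingers":-1},{"translation":[0.045,-0.025,0.04],"twist":[-0.48,-0.115,-0.33],"fingers":-1},{"translation":[0.054,-0.027,0.049],"twist":[-0.613,-0.144,-0.42],"fingers":-1}])

```text
time: 7.82
eef_pos: [0.4834, 0.2473, 0.1628]
tcp_rot: [0.379, 0.778, -0.217, 0.451]
contact_force: [1.0, 0.2, 0.6]
opening: 0.002
finger_force: 0.0
```

Run:
```python
from h import *
st();rows([((-.15,.07,.068),TR),((-.08,0,.068),TR)])
```

```text
t 7.83 box [-0.1589  0.0695  0.1628] q [0.687, 0.246, 2.02, -1.145, 1.257, 0.637] F [1.  0.2 0.6] op 0.0 zdir [ 0.616 -0.609 -0.499]
w [0.492 0.247 0.068] tr [0.106, 0.008, 0.07] tw [0.005, 0.001, -0.002] deg 0.3
w [0.553 0.169 0.068] tr [0.04, 0.008, 0.184] tw [0.005, 0.001, -0.002] deg 0.3
```

Emit:
arm_command(steps=[{"translation":[0.05,0.004,0.035],"twist":[0,0,0],"fingers":-1},{"translation":[0.106,0.008,0.07],"twist":[0,0,0],"fingers":-1},{"translation":[0.106,0.008,0.07],"twist":[0,0,0],"fingers":-1},{"translation":[0.084,0.008,0.108],"twist":[0,0,0],"fingers":-1},{"translation":[0.084,0.008,0.108],"twist":[0,0,0],"fingers":-1}])

```text
time: 8.45
eef_pos: [0.5136, 0.2196, 0.07]
tcp_rot: [0.382, 0.776, -0.218, 0.451]
contact_force: [0.6, -0.1, 0.3]
opening: -0.002
finger_force: 0.0
```

Run:
```python
from h import *
st();rows([((-.08,0,.068),TR)])
A=[]
for n in("scene","side"):
  c=read_camera(n);p=np.array(c["pixels"])[:,:,::-1]
  cc=(190,235) if n=="scene" else (205,240)
  A.append(cv2.resize(p[cc[0]-60:cc[0]+60,cc[1]-65:cc[1]+65],None,fx=3,fy=3,interpolation=2))
cv2.imwrite("pics/p2.png",np.hstack(A))
```

```text
t 8.45 box [-0.1255  0.0457  0.07  ] q [0.611, 0.422, 2.017, -1.25, 1.15, 0.793] F [ 0.6 -0.1  0.3] op -0.0 zdir [ 0.613 -0.614 -0.498]
w [0.553 0.169 0.068] tr [-0.041, 0.0, 0.076] tw [-0.001, 0.003, -0.007] deg 0.5
```

View pics/p2.png

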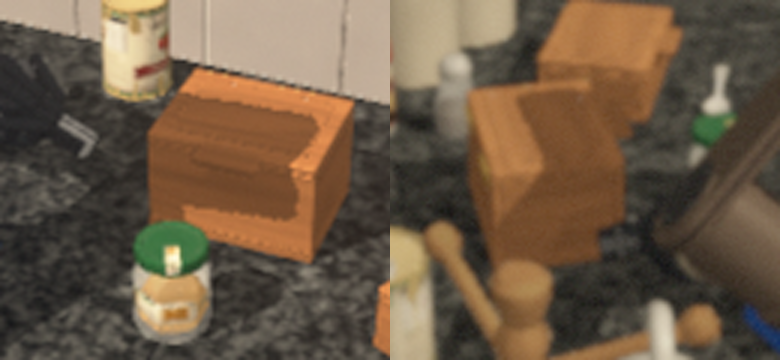

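The box now looks turned compared with the first picture (its bottom vertex is near (274,217) instead of (245,215)). I'll refit its pose before doing anything else.

Run:
```python
from h import *
from scipy.optimize import least_squares
H=.1045
P=[((-.06,.08,H),(150,130)),((-.06,-.08,H),(312,172)),((-.06,-.08,0),(312,260)),((.06,-.08,H),(353,98)),((.06,.08,H),(192,70)),((-.06,.08,0),(150,222))]
c=read_camera("scene")
def res(v):
    o=[]
    for b,p in P:
        w=np.r_[Ro.from_euler("z",v[2]).as_matrix()[:2,:2]@np.array(b[:2])+v[:2],b[2]]
        q=c["K"]@(np.array(c["R"])@w+np.array(c["t"]));o+=list(q[:2]/q[2]-np.array(p)/3-(170,130))
    return np.array(o)
r=least_squares(res,[.61,.16,.3]);print(r.x.round(4),r.fun.round(1))
for q,z in(("tall_box",.08),("low_box",.05),("tin",.055),("shaker",.045),("spoon",.005)):
    for d in recognise(c,q)[:2]: print(q,np.round(d["point"]),round(d["conf"],2),atz(c,d["point"],z).round(3))
```

```text
[0.6317 0.1306 0.5534] [-1.4  0.6  1.3 -1.1 -0.4  0.6  0.3  0.2  0.7 -1.2 -0.4  0.5]
low_box [240. 336.] 0.77 [ 0.646 -0.172  0.05 ]
low_box [219. 137.] 0.64 [0.3   0.193 0.05 ]
tin [143. 215.] 0.8 [0.672 0.377 0.055]
shaker [191. 321.] 0.64 [ 0.766 -0.004  0.045]
spoon [272. 296.] 0.59 [ 0.529 -0.16   0.005]
```

The box was turned by about 0.67 rad and shifted about 28 mm: the splayed knuckles must have caught its tab during the push. I'll push it back with shut fingers on its right face, near the front, which restores both the yaw and the position.

```bash
cat >> h.py <<'E'
def wrows(ps,R):
    rows([(RB.inv().apply(np.array(p)-BX),R) for p in ps])
def boxpix(c,v,b):
    w=np.r_[Ro.from_euler("z",v[2]).as_matrix()[:2,:2]@np.array(b[:2])+v[:2],b[2]]
    q=c["K"]@(np.array(c["R"])@w+np.array(c["t"]));return q[:2]/q[2]
E
python3 - <<'E'
from h import *
st();wrows([(.45,.20,.22),(.5,.1,.24)],TR);wrows([(.6,-.03,.24)],down(90))
E
```

```text
t 8.85 box [-0.1278  0.0464  0.0667] q [0.615, 0.427, 2.019, -1.25, 1.149, 0.794] F [ 0.2 -0.5  0.7] op 0.0 zdir [ 0.613 -0.613 -0.498]
w [0.45 0.2  0.22] tr [-0.163, -0.081, -0.127] tw [-0.001, 0.002, -0.001] deg 0.1
w [0.5  0.1  0.24] tr [-0.259, -0.111, -0.013] tw [-0.001, 0.002, -0.001] deg 0.1
w [ 0.6  -0.03  0.24] tr [-0.368, -0.112, 0.176] tw [0.393, 0.948, 0.677] deg 73.8
```

Emit:
arm_command(steps=[{"translation":[-0.08,-0.04,-0.063],"twist":[0,0,0],"fingers":-1},{"translation":[-0.16,-0.08,-0.127],"twist":[0,0,0],"fingers":-1},{"translation":[-0.2,-0.09,-0.09],"twist":[0.055,0.13,0.09],"fingers":-1},{"translation":[-0.24,-0.1,-0.05],"twist":[0.11,0.26,0.18],"fingers":-1},{"translation":[-0.26,-0.11,-0.013],"twist":[0.165,0.39,0.28],"fingers":-1}])

```text
time: 9.48
eef_pos: [0.502, 0.0993, 0.2432]
tcp_rot: [0.564, 0.767, -0.133, 0.277]
contact_force: [-0.4, 0.9, -0.2]
opening: 0.002
finger_force: 0.0
```

Run:
```python
from h import *
st();wrows([(.65,-.025,.22),(.65,-.025,.055)],down(90))
```

```text
t 9.47 box [-0.1225 -0.0751  0.2432] q [0.276, -0.097, 2.056, -0.681, 1.136, 0.255] F [-0.4  0.9 -0.2] op 0.0 zdir [ 0.335 -0.479 -0.811]
w [ 0.65  -0.025  0.22 ] tr [-0.155, 0.127, 0.165] tw [0.233, 0.553, 0.392] deg 43.0
w [ 0.65  -0.025  0.055] tr [-0.029, 0.104, 0.343] tw [0.233, 0.553, 0.392] deg 43.0
```

Emit:
arm_command(steps=[{"translation":[-0.03,0.025,0.033],"twist":[0.05,0.12,0.08],"fingers":-1},{"translation":[-0.06,0.05,0.066],"twist":[0.1,0.24,0.165],"fingers":-1},{"translation":[-0.1,0.08,0.1],"twist":[0.15,0.36,0.25],"fingers":-1},{"translation":[-0.13,0.105,0.135],"twist":[0.2,0.47,0.33],"fingers":-1},{"translation":[-0.155,0.127,0.165],"twist":[0.233,0.553,0.392],"fingers":-1}])

```text
time: 10.1
eef_pos: [0.65, -0.0264, 0.2169]
tcp_rot: [0.749, 0.662, -0.003, -0.001]
contact_force: [0.1, 0.4, -0.5]
opening: -0.003
finger_force: 0.0
```

Run:
```python
from h import *
st();wrows([(.65,-.025,.055),(.65,.02,.055)],down(90))
```

```text
t 10.1 box [ 0.0397 -0.1819  0.2169] q [-0.195, 0.248, 1.651, -0.005, 1.248, -0.07] F [ 0.1  0.4 -0.5] op -0.0 zdir [-0.005 -0.004 -1.   ]
w [ 0.65  -0.025  0.055] tr [0.003, 0.001, 0.216] tw [-0.005, 0.004, -0.002] deg 0.4
w [0.65  0.02  0.055] tr [0.062, -0.007, 0.216] tw [-0.005, 0.004, -0.002] deg 0.4
```

Emit:
arm_command(steps=[{"translation":[0,0,0.07],"twist":[0,0,0],"fingers":-1},{"translation":[0,0,0.14],"twist":[0,0,0],"fingers":-1},{"translation":[0,0,0.216],"twist":[0,0,0],"fingers":-1},{"translation":[0.03,-0.004,0.216],"twist":[0,0,0],"fingers":-1},{"translation":[0.06,-0.007,0.216],"twist":[0,0,0],"fingers":-1}])

```text
time: 10.72
eef_pos: [0.6492, 0.0185, 0.0564]
tcp_rot: [0.747, 0.665, -0.005, 0.003]
contact_force: [-1.4, -15.5, 1.2]
opening: 0.002
finger_force: 0.0
```

Run:
```python
from h import *
st();print(get_state()["eef_pos"]);wrows([(.65,.03,.055),(.65,.065,.055)],down(90))
```

```text
t 10.72 box [ 0.0335 -0.1375  0.0564] q [-0.123, 0.42, 1.748, -0.015, 0.975, 0.002] F [ -1.4 -15.5   1.2] op 0.0 zdir [-0.002 -0.013 -1.   ]
[0.64924957 0.01846835 0.05637445]
w [0.65  0.03  0.055] tr [0.015, -0.001, 0.002] tw [-0.002, 0.012, 0.005] deg 0.8
w [0.65  0.065 0.055] tr [0.062, -0.006, 0.001] tw [-0.002, 0.012, 0.005] deg 0.8
```

Emit:
arm_command(steps=[{"translation":[0.01,-0.001,0],"twist":[0,0,0],"fingers":-1},{"translation":[0.018,-0.002,0],"twist":[0,0,0],"fingers":-1},{"translation":[0.026,-0.003,0],"twist":[0,0,0],"fingers":-1},{"translation":[0.034,-0.004,0],"twist":[0,0,0],"fingers":-1},{"translation":[0.034,-0.004,0],"twist":[0,0,0],"fingers":-1}])

```text
time: 11.35
eef_pos: [0.6511, 0.0434, 0.0592]
tcp_rot: [0.747, 0.665, -0.003, 0.006]
contact_force: [0.9, -9.6, -0.6]
opening: 0.004
finger_force: 0.0
```

Run:
```python
from h import *
st();print(get_state()["eef_pos"])
A=[]
for n in("scene","side"):
  c=read_camera(n);p=np.array(c["pixels"])[:,:,::-1]
  cc=(195,245) if n=="scene" else (205,240)
  A.append(cv2.resize(p[cc[0]-65:cc[0]+65,cc[1]-65:cc[1]+65],None,fx=3,fy=3,interpolation=2))
cv2.imwrite("pics/p3.png",np.hstack(A))
```

```text
t 11.35 box [ 0.0323 -0.1125  0.0592] q [-0.084, 0.42, 1.742, -0.015, 0.976, 0.041] F [ 0.9 -9.6 -0.6] op 0.0 zdir [ 0.004 -0.013 -1.   ]
[0.65113148 0.0434237  0.05916822]
```

View pics/p3.png

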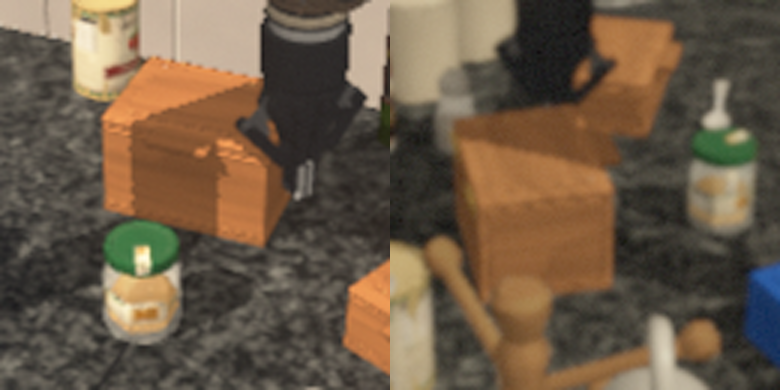

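```bash
cat >> h.py <<'E'
from scipy.optimize import least_squares
H=.1045
def fitbox(obs): # list of (cam, pts[(b,(x,y))], pane scale, offset)
    def res(v): return np.concatenate([boxpix(c,v,b)-(np.array(p)/s+off) for c,P,s,off in obs for b,p in P])
    r=least_squares(res,[.63,.15,.2],loss="soft_l1");return r.x.round(4),res(r.x).round(1)
E
python3 - <<'E'
from h import *
a=[((-.06,.08,H),(104,118)),((-.06,.08,0),(105,208)),((-.06,-.08,0),(264,245)),((-.06,-.08,H),(265,158)),((.06,.08,H),(148,57))]
b=[((.06,.08,H),(65,133)),((-.06,.08,H),(222,182)),((-.06,.08,0),(222,285))]
ca=read_camera("scene");cb=read_camera("side")
print(fitbox([(ca,a,3,(180,130))]),fitbox([(ca,a,3,(180,130)),(cb,b,3,(175,140))]))
E
```

```text
(array([0.6334, 0.1565, 0.5504]), array([-1.1,  0.1, -0.2,  0.5, -0.2,  0.7,  0.9, -1.2,  0.6, -0.7])) (array([0.6346, 0.1541, 0.521 ]), array([-0.5, -0.2,  0.4,  0.2, -0.2,  1.3,  0.9, -0.6,  2.3, -0.8,  6.9,
       22.5,  0.1,  1.7, -0.4, -0. ]))
```

The scene fit puts the box centre at (0.633, 0.157), about 3 mm from its start. Its yaw is still about 0.55, but yaw isn't judged, so I'll work in the turned frame. The jar now has to move farther to −y, with the gripper kept well clear of the box.

Run:
```python
from h import *
W=RB.inv()*Ro.from_euler("z",90,degrees=True)*Ro.from_euler("x",180,degrees=True)
wrows([(.65,.01,.06),(.63,.01,.22),(.478,.1,.22)],down(90)); wrows([(.476,.1,.2),(.476,.1,.035)],W)
c=read_camera("scene")
for p in((263,284),(291,325)):print("spoon end",atz(c,p,.005).round(3))
for n in("scene","side"):
  c=read_camera(n)
  for r in recognise(c,"jar")[:1]:print(atz(c,r["point"],.042))
```

```text
w [0.65 0.01 0.06] tr [-0.044, 0.004, -0.001] tw [0.004, 0.012, 0.005] deg 0.8
w [0.63 0.01 0.22] tr [-0.05, -0.022, -0.214] tw [0.004, 0.012, 0.005] deg 0.8
w [0.478 0.1   0.22 ] tr [0.045, -0.237, -0.216] tw [0.004, 0.012, 0.005] deg 0.8
w [0.476 0.1   0.2  ] tr [0.046, -0.24, -0.189] tw [0.003, 0.012, -0.111] deg 6.7
w [0.476 0.1   0.035] tr [0.048, -0.241, 0.031] tw [0.003, 0.012, -0.111] deg 6.7
spoon end [ 0.525 -0.121  0.005]
spoon end [ 0.539 -0.244  0.005]
[0.48168896 0.0463518  0.042     ]
[0.48023579 0.04248912 0.042     ]
```

Emit:
arm_command(steps=[{"translation":[-0.044,0.004,0],"twist":[0,0,0],"fingers":-1},{"translation":[-0.044,0.004,-0.07],"twist":[0,0,0],"fingers":-1},{"translation":[-0.045,0,-0.14],"twist":[0,0,0],"fingers":-1},{"translation":[-0.05,-0.022,-0.214],"twist":[0,0,0],"fingers":-1},{"translation":[-0.02,-0.09,-0.214],"twist":[0,0,-0.05],"fingers":-1}])

```text
time: 12.42
eef_pos: [0.5859, 0.0393, 0.2274]
tcp_rot: [0.731, 0.683, 0.003, 0.009]
contact_force: [-0.4, 1.8, 0.2]
opening: -0.004
finger_force: 0.0
```

Emit:
arm_command(steps=[{"translation":[0.02,-0.06,0],"twist":[0,0,-0.06],"fingers":-0.18},{"translation":[0.045,-0.11,0],"twist":[0,0,-0.06],"fingers":-0.18},{"translation":[0.066,-0.15,0],"twist":[0,0,-0.06],"fingers":-0.18},{"translation":[0.066,-0.15,0],"twist":[0,0,-0.06],"fingers":-0.18}])

```text
time: 12.92
eef_pos: [0.4712, 0.0985, 0.2194]
tcp_rot: [0.708, 0.707, -0.001, 0.003]
contact_force: [0.4, 0.3, 0.0]
opening: 0.412
finger_force: 0.0
```

```bash
cat >> h.py <<'E'
W=RB.inv()*Ro.from_euler("z",90,degrees=True)*Ro.from_euler("x",180,degrees=True)
E
python3 - <<'E'
from h import *
st();print(get_state()["eef_pos"]);wrows([(.477,.1,.035),(.474,-.05,.035)],W)
E
```

```text
t 12.93 box [-0.153  -0.0796  0.2194] q [-0.002, -0.141, 2.052, -0.007, 1.229, 0.002] F [0.4 0.3 0. ] op 0.41 zdir [ 0.003 -0.006 -1.   ]
[0.47119335 0.09850742 0.21936974]
w [0.477 0.1   0.035] tr [0.004, 0.007, 0.246] tw [0.002, 0.006, -0.001] deg 0.4
w [ 0.474 -0.05   0.035] tr [-0.196, 0.003, 0.247] tw [0.002, 0.006, -0.001] deg 0.4
```

Emit:
arm_command(steps=[{"translation":[0.008,0.005,0.08],"twist":[0,0.006,0],"fingers":-0.18},{"translation":[0.008,0.007,0.16],"twist":[0,0.006,0],"fingers":-0.18},{"translation":[0.008,0.007,0.246],"twist":[0,0.006,0],"fingers":-0.18},{"translation":[-0.008,0.007,0.246],"twist":[0,0.006,0],"fingers":-0.18},{"translation":[-0.024,0.006,0.246],"twist":[0,0.006,0],"fingers":-0.18}])

```text
time: 13.55
eef_pos: [0.4781, 0.0764, 0.0341]
tcp_rot: [0.709, 0.705, 0.0, 0.0]
contact_force: [0.6, 1.0, 1.0]
opening: 0.407
finger_force: 0.7
```

Emit:
arm_command(steps=[{"translation":[-0.016,0,0],"twist":[0,0,0],"fingers":-0.18},{"translation":[-0.032,0,0],"twist":[0,0,0],"fingers":-0.18},{"translation":[-0.048,0,0],"twist":[0,0,0],"fingers":-0.18},{"translation":[-0.064,0,0],"twist":[0,0,0],"fingers":-0.18},{"translation":[-0.08,0,0],"twist":[0,0,0],"fingers":-0.18}])

```text
time: 14.18
eef_pos: [0.4751, 0.0162, 0.0316]
tcp_rot: [0.709, 0.705, -0.001, -0.001]
contact_force: [-0.3, 3.9, 3.8]
opening: 0.407
finger_force: 1.1
```

Run:
```python
from h import *
st();print(get_state()["eef_pos"]);wrows([(.474,-.05,.035)],W)
for n in("scene","side"):
  c=read_camera(n)
  for r in recognise(c,"jar")[:1]:print(atz(c,r["point"],.042))
```

```text
t 14.18 box [-0.1392 -0.1608  0.0316] q [-0.179, 0.123, 2.182, -0.001, 0.84, -0.173] F [-0.3  3.9  3.8] op 0.41 zdir [-0.004 -0.001 -1.   ]
[0.47506299 0.01622109 0.03164955]
w [ 0.474 -0.05   0.035] tr [-0.088, -0.001, -0.004] tw [-0.004, 0.0, -0.005] deg 0.4
[0.47553423 0.01126365 0.042     ]
```

Emit:
arm_command(steps=[{"translation":[-0.016,0,-0.004],"twist":[0,0,0],"fingers":-0.18},{"translation":[-0.032,0,-0.005],"twist":[0,0,0],"fingers":-0.18},{"translation":[-0.048,0,-0.005],"twist":[0,0,0],"fingers":-0.18},{"translation":[-0.064,0,-0.005],"twist":[0,0,0],"fingers":-0.18},{"translation":[-0.076,0,-0.005],"twist":[0,0,0],"fingers":-0.18}])

```text
time: 15.0
eef_pos: [0.4744, -0.041, 0.0349]
tcp_rot: [0.709, 0.705, -0.002, -0.002]
contact_force: [0.3, 1.5, -0.3]
opening: 0.407
finger_force: 0.7
```

Emit:
arm_command(steps=[{"translation":[-0.008,0,0],"twist":[0,0,0],"fingers":-0.18},{"translation":[-0.008,0,0],"twist":[0,0,0],"fingers":-0.18},{"translation":[0.01,0,0],"twist":[0,0,0],"fingers":-0.18},{"translation":[0.04,0,0],"twist":[0,0,0],"fingers":-0.18},{"translation":[0.06,0,-0.06],"twist":[0,0,0],"fingers":-0.18}])

```text
time: 15.62
eef_pos: [0.4713, 0.0071, 0.0768]
tcp_rot: [0.709, 0.706, -0.004, -0.005]
contact_force: [0.8, 0.0, 0.0]
opening: 0.414
finger_force: 0.0
```

Run:
```python
from h import *
st();print(get_state()["eef_pos"])
for n in("scene","side"):
  c=read_camera(n)
  for r in recognise(c,"jar")[:1]:
    p=atz(c,r["point"],.042);print(p.round(3),(Ro.from_euler("z",-.54).apply(p-[.6338,.156,0])).round(3))
```

```text
t 15.62 box [-0.1418 -0.1704  0.0768] q [-0.2, 0.036, 2.171, -0.002, 0.948, -0.195] F [0.8 0.  0. ] op 0.41 zdir [-0.014 -0.    -1.   ]
[0.47131153 0.00707994 0.07680138]
[ 0.467 -0.087  0.042] [-0.268 -0.122  0.042]
[ 0.471 -0.047  0.042] [-0.244 -0.091  0.042]
```

Emit:
arm_command(steps=[{"translation":[0.01,0,-0.08],"twist":[0,0,0],"fingers":-1},{"translation":[0.05,-0.03,-0.15],"twist":[0,0,0],"fingers":-1},{"translation":[0.12,-0.05,-0.22],"twist":[0,0,0],"fingers":-1},{"translation":[0.2,-0.06,-0.25],"twist":[0,0,0],"fingers":-1},{"translation":[0.28,-0.06,-0.25],"twist":[0,0,0],"fingers":-1}])

```text
time: 16.45
eef_pos: [0.4324, 0.2044, 0.2681]
tcp_rot: [0.71, 0.705, -0.0, -0.0]
contact_force: [0.6, -0.0, -0.2]
opening: -0.001
finger_force: 0.0
```

Run:
```python
from h import *
st();print(get_state()["eef_pos"])
A=[]
for n in("scene","side"):
  c=read_camera(n);p=np.array(c["pixels"])[:,:,::-1]
  for r in recognise(c,"jar")[:1]:
    q=atz(c,r["point"],.042);print(q.round(3),(Ro.from_euler("z",-.54).apply(q-[.6338,.156,0])).round(3))
  cc=(205,255) if n=="scene" else (195,245)
  A.append(cv2.resize(p[cc[0]-65:cc[0]+65,cc[1]-65:cc[1]+65],None,fx=3,fy=3,interpolation=2))
cv2.imwrite("pics/p4.png",np.hstack(A))
```

```text
t 16.45 box [-0.2043  0.0208  0.2681] q [0.229, -0.188, 2.003, 0.0, 1.328, 0.236] F [ 0.6 -0.  -0.2] op -0.0 zdir [-0.001 -0.    -1.   ]
[0.43240463 0.2044379  0.26808801]
[ 0.472 -0.085  0.042] [-0.262 -0.124  0.042]
[ 0.471 -0.073  0.042] [-0.258 -0.113  0.042]
```

View pics/p4.png

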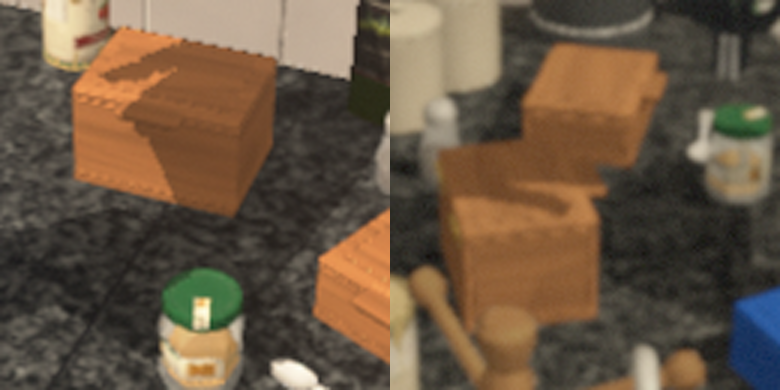

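Run:
```python
from h import *
a=[((-.06,.08,H),(74,90)),((-.06,.08,0),(76,180)),((-.06,-.08,0),(235,215)),((-.06,-.08,H),(237,132)),((.06,-.08,H),(276,62)),((.06,.08,H),(122,28))]
b=[((-.06,.08,H),(208,210)),((-.06,.08,0),(208,317))]
ca=read_camera("scene");cb=read_camera("side")
for o in([(ca,a,3,(190,140))],[(ca,a,3,(190,140)),(cb,b,3,(180,130))]):print(fitbox(o))
for e in((.06,.08,H),(.06,-.08,H),(-.06,-.08,H),(-.06,-.08,0)):print(e,((boxpix(cb,(.6334,.1565,.5504),e)-(180,130))*3+(390,0)).round())
```

```text
(array([0.6317, 0.152 , 0.5363]), array([-0.8,  0.1, -0.2,  0.5, -0.4,  1.9,  0.4, -1.3,  1.1, -0.8,  0.1,
       -0.4]))
(array([0.633, 0.153, 0.533]), array([-0.7, -0.3, -0.1,  0.1, -0.3,  1.5,  0.4, -1.6,  1.2, -1. ,  0.4,
       -0.7,  0.8,  2.1,  0.2, -1. ]))
(0.06, 0.08, 0.1045) [464. 233.]
(0.06, -0.08, 0.1045) [437. 146.]
(-0.06, -0.08, 0.1045) [561. 134.]
(-0.06, -0.08, 0) [561. 226.]
```

The box fits at (0.632, 0.1525) with yaw 0.535, and the jar sits at y_b ≈ −0.12. I'll nudge the jar about 10 mm further for margin.

Run:
```python
from h import *
wrows([(.474,.0,.25),(.474,.0,.036)],W)
```

```text
w [0.474 0.    0.25 ] tr [-0.269, 0.058, 0.02] tw [-0.007, 0.001, -0.006] deg 0.6
w [0.474 0.    0.036] tr [-0.269, 0.06, 0.305] tw [-0.007, 0.001, -0.006] deg 0.6
```

Emit:
arm_command(steps=[{"translation":[-0.09,0.02,0.01],"twist":[0,0,0],"fingers":-0.18},{"translation":[-0.18,0.04,0.02],"twist":[0,0,0],"fingers":-0.18},{"translation":[-0.26,0.058,0.06],"twist":[0,0,0],"fingers":-0.18},{"translation":[-0.262,0.059,0.14],"twist":[0,0,0],"fingers":-0.18},{"translation":[-0.262,0.06,0.22],"twist":[0,0,0],"fingers":-0.18}])

```text
time: 17.38
eef_pos: [0.4756, 0.0029, 0.1049]
tcp_rot: [0.711, 0.703, -0.001, -0.001]
contact_force: [0.8, 1.0, -0.1]
opening: 0.41
finger_force: 0.0
```

Run:
```python
from h import *
st();print(get_state()["eef_pos"])
wrows([(.474,.0,.036),(.474,-.058,.036)],W)
```

```text
t 17.38 box [-0.137  -0.174   0.1049] q [-0.207, -0.008, 2.155, -0.002, 0.997, -0.194] F [ 0.8  1.  -0.1] op 0.41 zdir [-0.003 -0.001 -1.   ]
[0.47556749 0.00285569 0.10494324]
w [0.474 0.    0.036] tr [-0.004, -0.002, 0.092] tw [-0.003, 0.001, -0.011] deg 0.7
w [ 0.474 -0.058  0.036] tr [-0.081, -0.001, 0.092] tw [-0.003, 0.001, -0.011] deg 0.7
```

Emit:
arm_command(steps=[{"translation":[-0.004,-0.002,0.05],"twist":[0,0,0],"fingers":-0.18},{"translation":[-0.004,-0.002,0.09],"twist":[0,0,0],"fingers":-0.18},{"translation":[-0.03,-0.002,0.09],"twist":[0,0,0],"fingers":-0.18},{"translation":[-0.052,-0.002,0.09],"twist":[0,0,0],"fingers":-0.18},{"translation":[-0.066,-0.002,0.09],"twist":[0,0,0],"fingers":-0.18}])

```text
time: 18.0
eef_pos: [0.4735, -0.0448, 0.0392]
tcp_rot: [0.71, 0.704, -0.001, -0.001]
contact_force: [1.3, 3.2, 2.8]
opening: 0.412
finger_force: 1.3
```

Emit:
arm_command(steps=[{"translation":[-0.01,0,0],"twist":[0,0,0],"fingers":-0.18},{"translation":[-0.016,0,0],"twist":[0,0,0],"fingers":-0.18},{"translation":[-0.016,0,0],"twist":[0,0,0],"fingers":-0.18},{"translation":[0.01,0,0],"twist":[0,0,0],"fingers":-0.18},{"translation":[0.06,0,-0.02],"twist":[0,0,0],"fingers":-0.18}])

```text
time: 18.62
eef_pos: [0.4724, 0.002, 0.0528]
tcp_rot: [0.709, 0.705, -0.003, -0.002]
contact_force: [0.5, 0.3, -0.3]
opening: 0.409
finger_force: 0.0
```

Emit:
arm_command(steps=[{"translation":[0.02,-0.03,-0.08],"twist":[0,0,0],"fingers":-1},{"translation":[0.06,-0.08,-0.15],"twist":[0,0,0],"fingers":-1},{"translation":[0.12,-0.1,-0.2],"twist":[0,0,0],"fingers":-1},{"translation":[0.19,-0.1,-0.23],"twist":[0,0,0],"fingers":-1},{"translation":[0.19,-0.1,-0.23],"twist":[0,0,0],"fingers":-1}])

```text
time: 19.25
eef_pos: [0.4005, 0.1477, 0.2294]
tcp_rot: [0.707, 0.708, 0.0, 0.0]
contact_force: [0.2, 0.0, -0.1]
opening: -0.002
finger_force: 0.0
```

```bash
cat >> h.py <<'E'
BX=np.array([.6322,.1525,0]);YAW=.535;RB=Ro.from_euler("z",YAW)
E
python3 - <<'E'
from h import *
for n in("scene","side"):
  c=read_camera(n)
  for k,z in(("jar",.042),("spoon",.005)):
   for r in recognise(c,k)[:1]:
    q=atz(c,r["point"],z);print(k,q.round(3),RB.inv().apply(q-BX).round(3))
st();print(get_state()["eef_pos"])
for f in(15,45,70): 
  T=Ro.from_euler("z",f,degrees=True)*side(60);print(f)
  rows([((-.15,.03,.16),T)])
E
```

```text
jar [ 0.478 -0.089  0.042] [-0.256 -0.129  0.042]
spoon [ 0.525 -0.162  0.005] [-0.253 -0.216  0.005]
jar [ 0.457 -0.068  0.042] [-0.263 -0.1    0.042]
spoon [ 0.532 -0.151  0.005] [-0.241 -0.21   0.005]
t 19.55 box [-0.2046  0.1109  0.2251] q [0.105, -0.288, 2.162, -0.0, 1.275, 0.113] F [ 0.3 -0.4 -0.2] op -0.0 zdir [-0.007  0.003 -1.   ]
[0.39964435 0.14363868 0.22505722]
15
w [0.488 0.102 0.16 ] tr [-0.055, 0.119, 0.086] tw [-0.408, -0.945, -0.691] deg 74.4
45
w [0.488 0.102 0.16 ] tr [-0.055, 0.119, 0.086] tw [-0.666, -0.847, -1.14] deg 94.1
70
w [0.488 0.102 0.16 ] tr [-0.055, 0.119, 0.086] tw [-0.878, -0.724, -1.509] deg 113.4
```

```bash
cat >> h.py <<'E'
def T(f,tilt,roll): return Ro.from_euler("z",f,degrees=True)*side(tilt)*Ro.from_euler("z",roll,degrees=True)
E
python3 - <<'E'
from h import *
for roll in(90,-90):
  print(roll);rows([((-.15,.07,.19),T(30,50,roll))]);print(T(30,50,roll).apply([0,0,1]))
E
```

```text
90
w [0.467 0.136 0.19 ] tr [-0.009, 0.091, 0.046] tw [-0.822, -0.208, 0.452] deg 57.7
[ 0.38302222 -0.66341395 -0.64278761]
-90
w [0.467 0.136 0.19 ] tr [-0.009, 0.091, 0.046] tw [0.274, -1.085, -2.305] deg 153.8
[ 0.38302222 -0.66341395 -0.64278761]
```

Emit:
arm_command(steps=[{"translation":[0,0.02,0],"twist":[-0.14,-0.036,0.077],"fingers":-1},{"translation":[-0.002,0.04,0.01],"twist":[-0.28,-0.07,0.154],"fingers":-1},{"translation":[-0.004,0.06,0.02],"twist":[-0.42,-0.107,0.23],"fingers":-1},{"translation":[-0.007,0.08,0.03],"twist":[-0.56,-0.142,0.308],"fingers":-1},{"translation":[-0.009,0.091,0.046],"twist":[-0.7,-0.178,0.385],"fingers":-1}])

```text
time: 20.18
eef_pos: [0.4651, 0.1346, 0.1942]
tcp_rot: [0.785, 0.517, 0.168, 0.298]
contact_force: [-0.1, -0.7, -0.5]
opening: 0.005
finger_force: 0.0
```

Run:
```python
from h import *
st();R=T(30,50,90);rows([((-.14,.07,.15),R),((-.12,.055,.045),R),((-.08,-.015,.045),R)])
```

```text
t 20.18 box [-0.1528  0.0698  0.1942] q [0.306, -0.299, 2.341, -0.761, 0.715, 1.204] F [-0.1 -0.7 -0.5] op 0.01 zdir [ 0.342 -0.544 -0.766]
w [0.476 0.141 0.15 ] tr [0.017, -0.03, 0.051] tw [-0.166, -0.031, 0.091] deg 11.5
w [0.501 0.139 0.045] tr [0.033, -0.095, 0.178] tw [-0.166, -0.031, 0.091] deg 11.5
w [0.571 0.099 0.045] tr [0.023, -0.013, 0.247] tw [-0.166, -0.031, 0.091] deg 11.5
```

Emit:
arm_command(steps=[{"translation":[0.01,-0.015,0.025],"twist":[-0.083,-0.015,0.045],"fingers":-1},{"translation":[0.017,-0.03,0.051],"twist":[-0.166,-0.031,0.091],"fingers":-1},{"translation":[0.025,-0.06,0.11],"twist":[-0.166,-0.031,0.091],"fingers":-1},{"translation":[0.033,-0.095,0.178],"twist":[-0.166,-0.031,0.091],"fingers":-1},{"translation":[0.033,-0.095,0.178],"twist":[-0.166,-0.031,0.091],"fingers":-1}])

```text
time: 20.8
eef_pos: [0.4963, 0.1415, 0.0459]
tcp_rot: [0.786, 0.461, 0.201, 0.36]
contact_force: [-0.1, 0.1, -0.9]
opening: 0.002
finger_force: 0.0
```

Run:
```python
from h import *
st();R=T(30,50,90);rows([((-.08,-.015,.045),R),((-.08,-.015,.06),R)])
```

```text
t 20.8 box [-0.1225  0.0598  0.0459] q [0.366, 0.151, 2.34, -1.525, 0.629, 2.183] F [-0.1  0.1 -0.9] op 0.0 zdir [ 0.363 -0.658 -0.66 ]
w [0.571 0.099 0.045] tr [-0.0, 0.075, 0.087] tw [-0.021, 0.014, 0.009] deg 1.6
w [0.571 0.099 0.06 ] tr [-0.001, 0.09, 0.074] tw [-0.021, 0.014, 0.009] deg 1.6
```

Emit:
arm_command(steps=[{"translation":[0,0.02,0.022],"twist":[0.05,0.01,-0.03],"fingers":-1},{"translation":[0,0.04,0.045],"twist":[0.08,0.015,-0.045],"fingers":-1},{"translation":[0,0.06,0.068],"twist":[0.08,0.015,-0.045],"fingers":-1},{"translation":[0,0.075,0.087],"twist":[0.08,0.015,-0.045],"fingers":-1},{"translation":[0,0.075,0.087],"twist":[0.08,0.015,-0.045],"fingers":-1}])

```text
time: 21.42
eef_pos: [0.577, 0.0996, 0.0562]
tcp_rot: [0.786, 0.486, 0.187, 0.332]
contact_force: [-3.0, -4.8, 6.9]
opening: 0.0
finger_force: 1.1
```

Run:
```python
from h import *
st()
A=[]
for n in("scene","side"):
  c=read_camera(n);p=np.array(c["pixels"])[:,:,::-1]
  cc=(190,245) if n=="scene" else (195,240)
  A.append(cv2.resize(p[cc[0]-65:cc[0]+65,cc[1]-65:cc[1]+65],None,fx=3,fy=3,interpolation=2))
cv2.imwrite("pics/p5.png",np.hstack(A))
```

```text
t 21.43 box [-0.0744 -0.0174  0.0562] q [0.191, 0.195, 2.22, -1.425, 0.475, 1.9] F [-3.  -4.8  6.9] op 0.0 zdir [ 0.356 -0.608 -0.709]
```

View pics/p5.png

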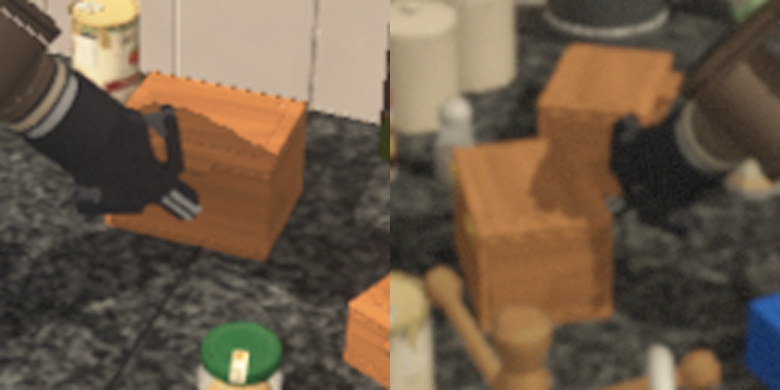

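The upper knuckle appears to rest on the lid's front edge (left pane, about (165,125)), and the arm is pushed up 11 mm above its command. Lifting should free the knuckle and bring the finger up under the tab.

```bash
cat >> h.py <<'E'
def dl(dbox): # delta in box frame -> translation numbers
    R0=Ro.from_quat(get_state()["tcp_rot"]);print(dbox,(R0.inv()*RB).apply(dbox).__truediv__(.75).round(3).tolist())
E
python3 - <<'E'
from h import *
for d in((-.004,0,.015),(-.004,0,.03),(0,0,.045)):dl(d)
E
```

```text
(-0.004, 0, 0.015) [-0.005, 0.012, -0.016]
(-0.004, 0, 0.03) [-0.006, 0.026, -0.03]
(0, 0, 0.045) [-0.002, 0.042, -0.043]
```

Emit:
arm_command(steps=[{"translation":[-0.005,0.012,-0.016],"twist":[0,0,0],"fingers":-1},{"translation":[-0.005,0.019,-0.023],"twist":[0,0,0],"fingers":-1},{"translation":[-0.006,0.026,-0.03],"twist":[0,0,0],"fingers":-1},{"translation":[-0.006,0.026,-0.03],"twist":[0,0,0],"fingers":-1}])

```text
time: 22.02
eef_pos: [0.5712, 0.0994, 0.0831]
tcp_rot: [0.786, 0.488, 0.186, 0.329]
contact_force: [-1.3, -0.2, -0.9]
opening: 0.006
finger_force: 0.6
```

Run:
```python
from h import *
st()
for d in((0.002,0,.02),(0.01,0,.04),(0.02,0,.06)):dl(d)
```

```text
t 22.02 box [-0.0795 -0.0146  0.0831] q [0.19, 0.123, 2.232, -1.299, 0.481, 1.758] F [-1.3 -0.2 -0.9] op 0.01 zdir [ 0.357 -0.602 -0.714]
(0.002, 0, 0.02) [0.001, 0.02, -0.018]
(0.01, 0, 0.04) [0.01, 0.043, -0.033]
(0.02, 0, 0.06) [0.02, 0.067, -0.048]
```

The forces now match lifting the lid (about 1 N down on the tool). I'll follow the arc.

Emit:
arm_command(steps=[{"translation":[0.001,0.02,-0.018],"twist":[0,0,0],"fingers":-1},{"translation":[0.01,0.043,-0.033],"twist":[0,0,0],"fingers":-1},{"translation":[0.02,0.067,-0.048],"twist":[0,0,0],"fingers":-1},{"translation":[0.02,0.067,-0.048],"twist":[0,0,0],"fingers":-1}])

```text
time: 22.52
eef_pos: [0.5887, 0.1081, 0.1453]
tcp_rot: [0.787, 0.487, 0.185, 0.331]
contact_force: [-5.8, -5.4, 3.7]
opening: 0.0
finger_force: 3.7
```

Run:
```python
from h import *
st()
p0=RB.inv().apply(np.array(get_state()["eef_pos"])-BX)
for p in((-.045,-.015,.165),(-.028,-.015,.18),(-.01,-.015,.193),(.01,-.015,.203),(.03,-.015,.21),(.05,-.015,.213)):dl((np.array(p)-p0).round(3))
A=[]
for n in("scene","side"):
  c=read_camera(n);p=np.array(c["pixels"])[:,:,::-1]
  cc=(180,245) if n=="scene" else (180,240)
  A.append(cv2.resize(p[cc[0]-65:cc[0]+65,cc[1]-65:cc[1]+65],None,fx=3,fy=3,interpolation=2))
cv2.imwrite("pics/p6.png",np.hstack(A))
```

```text
t 22.52 box [-0.0601 -0.016   0.1453] q [0.204, 0.046, 2.169, -1.07, 0.55, 1.506] F [-5.8 -5.4  3.7] op 0.0 zdir [ 0.354 -0.606 -0.712]
[0.015 0.001 0.02 ] [0.017, 0.026, -0.013]
[0.032 0.001 0.035] [0.035, 0.049, -0.019]
[0.05  0.001 0.048] [0.055, 0.071, -0.023]
[0.07  0.001 0.058] [0.077, 0.091, -0.023]
[0.09  0.001 0.065] [0.1, 0.108, -0.02]
[0.11  0.001 0.068] [0.122, 0.121, -0.014]
```

View pics/p6.png

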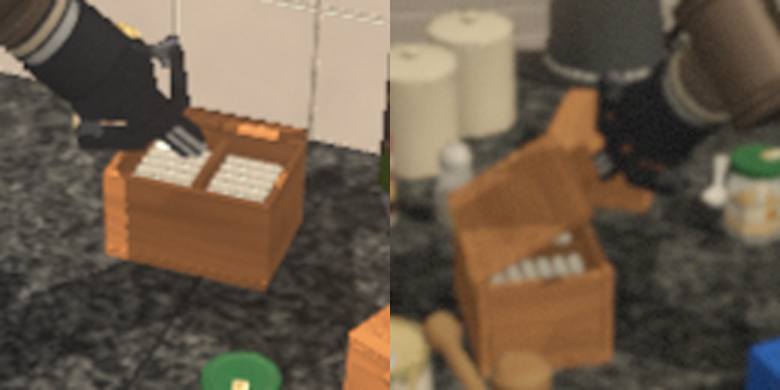

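Run:
```python
from h import *
for d in((-.004,0,.015),(0.0,0,.035),(.012,0,.055)):dl(d)
```

```text
(-0.004, 0, 0.015) [-0.005, 0.012, -0.016]
(0.0, 0, 0.035) [-0.002, 0.033, -0.033]
(0.012, 0, 0.055) [0.011, 0.058, -0.047]
```

Emit:
arm_command(steps=[{"translation":[-0.005,0.012,-0.016],"twist":[0,0,0],"fingers":-1},{"translation":[-0.002,0.033,-0.033],"twist":[0,0,0],"fingers":-1},{"translation":[-0.002,0.033,-0.033],"twist":[0,0,0],"fingers":-1}])

```text
time: 23.0
eef_pos: [0.5899, 0.1094, 0.1804]
tcp_rot: [0.786, 0.488, 0.188, 0.33]
contact_force: [-0.0, -1.1, -0.0]
opening: 0.0
finger_force: 0.0
```

Run:
```python
from h import *
st()
for d in((.02,0,.015),(0.035,0,.025),(.05,0,.033),(.065,0,.04)):dl(d)
```

```text
t 23.0 box [-0.0584 -0.0155  0.1804] q [0.203, -0.012, 2.151, -0.969, 0.581, 1.385] F [-0.  -1.1 -0. ] op 0.0 zdir [ 0.36  -0.603 -0.712]
(0.02, 0, 0.015) [0.022, 0.025, -0.005]
(0.035, 0, 0.025) [0.038, 0.042, -0.007]
(0.05, 0, 0.033) [0.055, 0.057, -0.007]
(0.065, 0, 0.04) [0.072, 0.072, -0.007]
```

Run:
```python
from h import *
p6=cv2.imread("pics/p6.png")
def wh(a): a=a.astype(int); return int(((a.min(2)>140)&(a.max(2)-a.min(2)<50)).sum())
print("p6 scene white",wh(p6[130:210,110:310])/9, "side",wh(p6[220:290,480:600])/9)
for n in("scene","side"):
  c=read_camera(n);p=np.array(c["pixels"])
  print(n,wh(p[158:185,217:283]) if n=="scene" else wh(p[188:212,205:245]))
  for k in("tall_box","tall_box_tab"):
    for r in recognise(c,k)[:2]:print(n,k,np.round(r["point"]),round(r["conf"],2))
# predicted tab pixel vs theta
for n in("scene","side"):
  c=read_camera(n)
  for th in(0,30,45,60,90):
    t=np.radians(th);print(n,th,boxpix(c,(BX[0],BX[1],YAW),(.06-.14*np.cos(t),0,.0955+.14*np.sin(t))).round())
st()
```

```text
p6 scene white 411.3333333333333 side 0.0
scene 0
scene tall_box [181. 247.] 0.71
scene tall_box_tab [169. 248.] 0.57
side 0
side tall_box [204. 222.] 0.78
side tall_box [245. 171.] 0.2
side tall_box_tab [196. 222.] 0.63
scene 0 [238. 183.]
scene 30 [241. 157.]
scene 45 [244. 143.]
scene 60 [248. 131.]
scene 90 [258. 113.]
side 0 [251. 189.]
side 30 [245. 168.]
side 45 [237. 159.]
side 60 [226. 152.]
side 90 [199. 148.]
t 23.4 box [-0.0601 -0.015   0.1774] q [0.203, -0.011, 2.154, -0.968, 0.582, 1.384] F [-0.3  0.6  0.2] op 0.0 zdir [ 0.356 -0.602 -0.715]
```

The lid slipped off the finger and fell shut: the inside of the box no longer shows in the camera image. The finger's slope jams on the tab edge, so I'll switch methods: straddle the tab's 60 mm width with a vertical tool, grip its sides lightly, and swing it over with the pads pivoting. First I'll retreat and check that the box hasn't moved.

Run:
```python
from h import *
dl((-.05,.03,.06));
for a in(0,180):rows([((-.13,0,.25),down(a))])
```

```text
(-0.05, 0.03, 0.06) [-0.037, 0.005, -0.105]
w [0.52  0.086 0.25 ] tr [-0.071, 0.018, -0.114] tw [0.727, -0.183, 0.523] deg 54.8
w [0.52  0.086 0.25 ] tr [-0.071, 0.018, -0.114] tw [0.238, 0.946, -2.292] deg 149.4
```

Emit:
arm_command(steps=[{"translation":[-0.03,0.005,-0.07],"twist":[0,0,0],"fingers":-1},{"translation":[-0.045,0.01,-0.1],"twist":[0.14,-0.035,0.1],"fingers":-1},{"translation":[-0.071,0.018,-0.114],"twist":[0.28,-0.07,0.2],"fingers":-1},{"translation":[-0.071,0.018,-0.114],"twist":[0.42,-0.105,0.3],"fingers":-1},{"translation":[-0.071,0.018,-0.114],"twist":[0.56,-0.14,0.4],"fingers":-1}])

```text
time: 24.02
eef_pos: [0.5208, 0.0863, 0.2513]
tcp_rot: [0.942, 0.323, 0.044, 0.077]
contact_force: [0.1, -0.5, -0.5]
opening: 0.001
finger_force: 0.0
```

Run:
```python
from h import *
st();rows([((-.1,0,.25),down(0))])
c=read_camera("scene");im=np.array(c["pixels"])[:,:,::-1]
ref=cv2.resize(cv2.imread("pics/p4.png")[:,:390],(130,130),interpolation=cv2.INTER_AREA)
g=lambda a:cv2.GaussianBlur(a,(0,0),.7)
for nm,(x,y) in dict(FLb=(76,180),FRb=(235,215),BRt=(276,62),FLt=(74,90),jar=(203,330)).items():
    x//=3;y//=3
    x=max(x,9);t=g(ref[y-9:min(y+10,130),x-9:x+10])
    r=cv2.matchTemplate(g(im[140+y-17:140+y+18+0,190+x-17:190+x+18]),t,cv2.TM_CCOEFF_NORMED)
    _,m,_,l=cv2.minMaxLoc(r);print(nm,round(m,2),l[0]-8,l[1]-8)
```

```text
t 24.02 box [-1.296e-01 -1.000e-04  2.513e-01] q [0.029, -0.117, 1.978, -0.131, 1.153, 0.985] F [ 0.1 -0.5 -0.5] op 0.0 zdir [ 0.055 -0.168 -0.984]
w [0.546 0.102 0.25 ] tr [0.039, 0.004, 0.004] tw [0.164, -0.043, 0.12] deg 12.5
FLb 0.96 0 0
FRb 1.0 0 0
BRt 0.94 0 0
FLt 0.99 0 0
jar 0.97 2 3
```

Emit:
arm_command(steps=[{"translation":[0.02,0.002,0.0],"twist":[0.08,-0.02,0.06],"fingers":1},{"translation":[0.04,0.004,0.004],"twist":[0.164,-0.043,0.12],"fingers":1},{"translation":[0.07,0.004,0.02],"twist":[0.164,-0.043,0.12],"fingers":1},{"translation":[0.07,0.004,0.02],"twist":[0.164,-0.043,0.12],"fingers":1}])

```text
time: 24.58
eef_pos: [0.5654, 0.1147, 0.2359]
tcp_rot: [0.964, 0.267, -0.001, 0.002]
contact_force: [-1.2, 0.4, 0.1]
opening: 0.851
finger_force: 0.0
```

Run:
```python
from h import *
st();R=down(0);rows([((-.075,0,.15),R),((-.075,0,.08),R)])
c=read_camera("wrist");s=get_state()
for r in recognise(c,"tall_box_tab")[:2]:print(r)
# project expected tab outline into wrist image, compare with edges
Tc=np.array(c["T_tool_cam"]);Rt=Ro.from_quat(s["tcp_rot"]).as_matrix()
for b in((-.08,.03,.1045),(-.08,-.03,.1045),(-.06,.03,.1045),(-.06,-.03,.1045),(-.06,.08,.1045),(-.06,-.08,.1045)):
    w=BX+RB.apply(b);t=Rt.T@(w-s["eef_pos"]);q=np.linalg.inv(Tc)@np.r_[t,1];q=c["K"]@q[:3];print(b,(q[:2]/q[2]).round())
save(c,"w1.png")
```

```text
t 24.57 box [-0.0768  0.0015  0.2359] q [0.027, 0.069, 1.817, -0.005, 1.257, 1.059] F [-1.2  0.4  0.1] op 0.85 zdir [-0.003 -0.004 -1.   ]
w [0.568 0.114 0.15 ] tr [0.003, 0.002, 0.115] tw [0.004, 0.003, 0.005] deg 0.4
w [0.568 0.114 0.08 ] tr [0.003, 0.001, 0.208] tw [0.004, 0.003, 0.005] deg 0.4
{'point': [90.9, 252.8], 'conf': 0.92}
(-0.08, 0.03, 0.1045) [223. 181.]
(-0.08, -0.03, 0.1045) [283. 181.]
(-0.06, 0.03, 0.1045) [223. 161.]
(-0.06, -0.03, 0.1045) [284. 162.]
(-0.06, 0.08, 0.1045) [172. 161.]
(-0.06, -0.08, 0.1045) [335. 162.]
```

Run:
```python
import cv2,numpy as np
im=cv2.imread("pics/w1.png");h=cv2.cvtColor(im,cv2.COLOR_BGR2HSV).astype(int)
m=(h[...,0]<20)&(h[...,1]>90)&(h[...,2]>35)
for r in range(140,204,4):
    x=np.where(m[r])[0];x=x[(x>120)&(x<400)];print(r,len(x),(x.min(),x.max()) if len(x) else "", np.median(x) if len(x) else "")
```

```text
140 131 (np.int64(170), np.int64(336)) 271.0
144 134 (np.int64(170), np.int64(336)) 269.5
148 136 (np.int64(170), np.int64(335)) 267.5
152 137 (np.int64(171), np.int64(335)) 267.0
156 138 (np.int64(171), np.int64(333)) 264.5
160 62 (np.int64(223), np.int64(284)) 253.5
164 61 (np.int64(223), np.int64(283)) 253.0
168 60 (np.int64(224), np.int64(283)) 253.5
172 60 (np.int64(224), np.int64(283)) 253.5
176 56 (np.int64(224), np.int64(279)) 251.5
180 0  
184 0  
188 2 (np.int64(398), np.int64(399)) 398.5
192 4 (np.int64(396), np.int64(399)) 397.5
196 7 (np.int64(393), np.int64(399)) 396.0
200 9 (np.int64(391), np.int64(399)) 395.0
```

The wrist image shows the tab at columns 223–283, exactly as predicted, and about 3 mm farther forward. Descending.

Emit:
arm_command(steps=[{"translation":[0.007,0.001,0.06],"twist":[0,0,0],"fingers":1},{"translation":[0.007,0.001,0.12],"twist":[0,0,0],"fingers":1},{"translation":[0.007,0.001,0.17],"twist":[0,0,0],"fingers":1},{"translation":[0.007,0.001,0.208],"twist":[0,0,0],"fingers":1},{"translation":[0.007,0.001,0.208],"twist":[0,0,0],"fingers":1}])

```text
time: 25.3
eef_pos: [0.5683, 0.1158, 0.0798]
tcp_rot: [0.964, 0.266, -0.002, 0.002]
contact_force: [-0.3, -0.4, 0.4]
opening: 0.997
finger_force: 0.0
```

Emit:
arm_command(steps=[{"translation":[0,0,0],"twist":[0,0,0],"fingers":0.2},{"translation":[0,0,0],"twist":[0,0,0],"fingers":0.2},{"translation":[0,0,0],"twist":[0,0,0],"fingers":0.2},{"translation":[0,0,0],"twist":[0,0,0],"fingers":0.2}], grip_force=25)

```text
time: 25.8
eef_pos: [0.5715, 0.1169, 0.0847]
tcp_rot: [0.964, 0.266, 0.001, 0.001]
contact_force: [-3.5, 2.7, 7.1]
opening: 0.694
finger_force: 27.4
```

Run:
```python
from h import *
st();s=get_state();print(s["finger_force"],s["opening"])
for th in(10,20,30,40,50,60,70,80,90,100,108):
    t=np.radians(th);r0=np.array([-.134,.0045]);c,sn=np.cos(t),np.sin(t)
    g=np.array([r0[0]*c+r0[1]*sn,-r0[0]*sn+r0[1]*c])-r0;print(th,end=" ");dl((g[0].round(4),0,g[1].round(4)))
```

```text
t 25.8 box [-0.0704  0.0003  0.0847] q [0.029, 0.25, 1.911, -0.003, 0.978, 1.063] F [-3.5  2.7  7.1] op 0.69 zdir [ 0.002 -0.004 -1.   ]
27.400381565093994 0.6938577795409161
10 (np.float64(0.0028), 0, np.float64(0.0232)) [0.004, 0.0, -0.031]
20 (np.float64(0.0096), 0, np.float64(0.0456)) [0.013, 0.0, -0.061]
30 (np.float64(0.0202), 0, np.float64(0.0664)) [0.027, 0.0, -0.088]
40 (np.float64(0.0342), 0, np.float64(0.0851)) [0.046, 0.001, -0.113]
50 (np.float64(0.0513), 0, np.float64(0.101)) [0.069, 0.001, -0.135]
60 (np.float64(0.0709), 0, np.float64(0.1138)) [0.095, 0.001, -0.152]
70 (np.float64(0.0924), 0, np.float64(0.123)) [0.123, 0.001, -0.164]
80 (np.float64(0.1152), 0, np.float64(0.1282)) [0.154, 0.001, -0.171]
90 (np.float64(0.1385), 0, np.float64(0.1295)) [0.185, 0.001, -0.172]
100 (np.float64(0.1617), 0, np.float64(0.1267)) [0.216, 0.001, -0.169]
108 (np.float64(0.1797), 0, np.float64(0.1216)) [0.24, 0.001, -0.162]
```

Gripped at 59 mm on the 60 mm tab. Now I'll swing it along the arc.

Emit:
arm_command(steps=[{"translation":[0.002,0,-0.02],"twist":[0,0,0],"fingers":0.2},{"translation":[0.005,0,-0.038],"twist":[0,0,0],"fingers":0.2},{"translation":[0.01,0,-0.055],"twist":[0,0,0],"fingers":0.2},{"translation":[0.019,0,-0.078],"twist":[0,0,0],"fingers":0.2},{"translation":[0.027,0,-0.091],"twist":[0,0,0],"fingers":0.2}])

```text
time: 26.42
eef_pos: [0.5881, 0.1272, 0.1513]
tcp_rot: [0.964, 0.266, -0.0, 0.002]
contact_force: [-0.6, 4.8, -4.1]
opening: 0.694
finger_force: 28.2
```

Run:
```python
from h import *
st();s=get_state();print(s["finger_force"],s["opening"],RB.inv().apply(s["contact_force"]),s["wrist_torque"])
```

```text
t 26.43 box [-0.0508  0.0008  0.1513] q [0.046, 0.204, 1.828, -0.003, 1.109, 1.08] F [-0.6  4.8 -4.1] op 0.69 zdir [-0.001 -0.003 -1.   ]
28.24819564819336 0.694220686016653 [ 1.89338143  4.41047109 -4.12443798] [0.55940682 0.27198798 0.10461811]
```

Emit:
arm_command(steps=[{"translation":[0.019,0,-0.023],"twist":[0,0,0],"fingers":0.2},{"translation":[0.042,0,-0.045],"twist":[0,0,0],"fingers":0.2},{"translation":[0.068,0,-0.061],"twist":[0,0,0],"fingers":0.2},{"translation":[0.096,0,-0.073],"twist":[0,0,0],"fingers":0.2},{"translation":[0.127,0,-0.08],"twist":[0,0,0],"fingers":0.2}])

```text
time: 27.05
eef_pos: [0.6688, 0.1768, 0.212]
tcp_rot: [0.964, 0.266, -0.002, 0.001]
contact_force: [-5.2, 4.5, -0.1]
opening: 0.693
finger_force: 28.8
```

Run:
```python
from h import *
st();s=get_state();print(s["finger_force"],s["opening"],RB.inv().apply(s["contact_force"]),s["wrist_torque"])
```

```text
t 27.05 box [0.0439 0.0023 0.212 ] q [0.113, 0.339, 1.547, -0.002, 1.259, 1.146] F [-5.2  4.5 -0.1] op 0.69 zdir [-0.004 -0.001 -1.   ]
28.827765583992004 0.6926516042617148 [-2.14995508  6.49571907 -0.10916703] [ 0.60833907  1.01548489 -0.01587311]
```

Emit:
arm_command(steps=[{"translation":[0.016,-0.003,-0.001],"twist":[0,0,0],"fingers":0.2},{"translation":[0.032,-0.005,-0.001],"twist":[0,0,0],"fingers":0.2},{"translation":[0.048,-0.005,0.0],"twist":[0,0,0],"fingers":0.2},{"translation":[0.064,-0.005,0.002],"twist":[0,0,0],"fingers":0.2},{"translation":[0.08,-0.005,0.007],"twist":[0,0,0],"fingers":0.2}])

```text
time: 27.68
eef_pos: [0.7212, 0.2099, 0.2076]
tcp_rot: [0.964, 0.266, 0.003, 0.002]
contact_force: [-1.7, 2.3, 6.8]
opening: 0.693
finger_force: 31.1
```

Run:
```python
from h import *
st();s=get_state();print(s["finger_force"],s["opening"],RB.inv().apply(s["contact_force"]),s["wrist_torque"])
```

```text
t 27.68 box [0.1058 0.004  0.2076] q [0.15, 0.466, 1.387, -0.004, 1.283, 1.184] F [-1.7  2.3  6.8] op 0.69 zdir [ 0.004 -0.006 -1.   ]
31.075702607631683 0.6931085631302741 [-0.28076018  2.79746608  6.7708692 ] [ 0.15428737  0.4202086  -0.04945322]
```

Lid is at about 106°, well past upright. I'll release it and withdraw upwards.

Emit:
arm_command(steps=[{"translation":[0,0,0],"twist":[0,0,0],"fingers":0.7},{"translation":[0,0,0],"twist":[0,0,0],"fingers":1},{"translation":[0,0,-0.01],"twist":[0,0,0],"fingers":1},{"translation":[0,0,-0.05],"twist":[0,0,0],"fingers":1},{"translation":[0,0,-0.1],"twist":[0,0,0],"fingers":1}])

```text
time: 28.3
eef_pos: [0.7187, 0.2094, 0.2796]
tcp_rot: [0.964, 0.266, -0.001, 0.002]
contact_force: [0.0, -0.2, -0.1]
opening: 0.999
finger_force: 0.0
```

Emit:
arm_command(steps=[{"translation":[-0.08,0,-0.03],"twist":[0,0,0],"fingers":1},{"translation":[-0.16,0,-0.03],"twist":[0,0,0],"fingers":1},{"translation":[-0.24,0,-0.03],"twist":[0,0,0],"fingers":1},{"translation":[-0.32,0,-0.03],"twist":[0,0,0],"fingers":1},{"translation":[-0.36,0,-0.03],"twist":[0,0,0],"fingers":1}])

```text
time: 28.92
eef_pos: [0.4852, 0.0704, 0.303]
tcp_rot: [0.964, 0.265, 0.001, 0.002]
contact_force: [0.8, -0.4, 1.1]
opening: 1.003
finger_force: 0.0
```

Run:
```python
from h import *
st()
c=read_camera("scene");im=np.array(c["pixels"])[:,:,::-1]
ref=cv2.resize(cv2.imread("pics/p4.png")[:,:390],(130,130),interpolation=cv2.INTER_AREA)
g=lambda a:cv2.GaussianBlur(a,(0,0),.7)
for nm,(x,y) in dict(FLb=(76,180),FRb=(235,215)).items():
    x//=3;y//=3;t=g(ref[y-9:y+10,x-9:x+10])
    r=cv2.matchTemplate(g(im[140+y-17:140+y+18,190+x-17:190+x+18]),t,cv2.TM_CCOEFF_NORMED)
    _,m,_,l=cv2.minMaxLoc(r);print(nm,round(m,2),l[0]-8,l[1]-8)
a=im[140:200,217:283].astype(int);print("white inside",((a.min(2)>140)&(a.max(2)-a.min(2)<50)).sum())
h=cv2.cvtColor(im,cv2.COLOR_BGR2HSV);m=((h[...,0]<20)&(h[...,1]>110)&(h[...,2]>50))[90:220,205:300]
ys,xs=np.where(m);print("wood rows/cols",ys.min()+90,xs[ys==ys.min()]+205)
v=(BX[0]+.0026,BX[1]+.0015,YAW)
for th in(1.5,1.85,1.92):print(th,[boxpix(c,v,(.06-q*np.cos(th)+0.009*np.sin(th),y,.0955+q*np.sin(th)+.009*np.cos(th))).round().tolist() for q,y in((.14,0),(.12,.08),(.12,-.08))])
for k,z in(("jar",.042),("spoon",.005),("tin",.055),("shaker",.045),("low_box",.05),("tall_box_tab",.2)):
  for r in recognise(c,k)[:1]:
    q=atz(c,r["point"],z);print(k,np.round(r["point"]),q.round(3),RB.inv().apply(q-BX).round(3))
```

```text
t 28.93 box [-0.1684  0.0044  0.303 ] q [-0.061, -0.182, 1.935, -0.004, 1.386, 0.973] F [ 0.8 -0.4  1.1] op 1.0 zdir [ 0.001 -0.005 -1.   ]
FLb 0.96 0 0
FRb 0.99 0 0
white inside 529
wood rows/cols 107 [253 254 255 256 257 258 259 260]
1.5 [[258.0, 113.0], [231.0, 114.0], [286.0, 124.0]]
1.85 [[264.0, 108.0], [236.0, 110.0], [290.0, 120.0]]
1.92 [[265.0, 108.0], [238.0, 110.0], [291.0, 120.0]]
jar [255. 262.] [ 0.474 -0.096  0.042] [-0.263 -0.133  0.042]
spoon [269. 292.] [ 0.525 -0.147  0.005] [-0.245 -0.203  0.005]
tin [141. 213.] [0.673 0.391 0.055] [0.157 0.185 0.055]
shaker [190. 321.] [0.77  0.002 0.045] [ 0.042 -0.2    0.045]
low_box [239. 336.] [ 0.646 -0.17   0.05 ] [-0.152 -0.284  0.05 ]
tall_box_tab [135. 264.] [0.661 0.13  0.2  ] [ 0.013 -0.035  0.2  ]
```

The lid is resting open, the box hasn't moved since it was pushed back, the jar is at y_b ≈ −0.13 and the arm is clear. I'm handing in.

```bash
python3 -c "
from plant import *
print(sign_off())"
```

```text
the job is handed in; nothing more can be done
None
```

The job is handed in: the tall box's lid rests open past upright, and the jar stands upright about 130 mm to the side. One real risk is that my first jar push knocked the tall box about 28 mm off (limit 30 mm) and turned it roughly 38°; I pushed it back to within about 7 mm but left it turned.

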